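# Put the cafe's toppled table lamps on charge

## Task

The cafe's cordless table lamps have been knocked over: stand every one upright on the charging tray, each centred on a charging place of its own, and plug the power block fully home into the socket of the power box. Once all of that is in place, pull the sprung start knob out to its stop, hold it there a moment and let it go. Leave the lamps standing, and leave the mug, the plate and the sugar jar where they are.

Things in the scene. Friction and masses are not known exactly. Their poses are not given: they have to be found in the camera images.
- lamp0: cordless table lamp lying on its side (two or three alike present), 0.4 kg. Square brass foot 78 x 78 x 18 mm (heavy: centre of mass 35 mm above the underside), stem 16 mm thick, white round shade 52 mm in diameter from 102 to 172 mm above the underside, which is the lamp's top. Origin: centre of the foot's underside; z up the stem to the shade, x and y square to the foot's sides.
- lamp1: cordless table lamp lying on its side (two or three alike present), 0.4 kg. Square brass foot 78 x 78 x 18 mm (heavy: centre of mass 35 mm above the underside), stem 16 mm thick, white round shade 52 mm in diameter from 102 to 172 mm above the underside, which is the lamp's top. Origin: centre of the foot's underside; z up the stem to the shade, x and y square to the foot's sides.
- lamp2: cordless table lamp lying on its side (two or three alike present), 0.4 kg. Square brass foot 78 x 78 x 18 mm (heavy: centre of mass 35 mm above the underside), stem 16 mm thick, white round shade 52 mm in diameter from 102 to 172 mm above the underside, which is the lamp's top. Origin: centre of the foot's underside; z up the stem to the shade, x and y square to the foot's sides.
- dock: fixed charging dock: grey tray 250 x 250 x 12 mm; origin under its centre, x to its rear, y to its left. Three corners have a bare aluminium disc 60 mm wide (charging place); the front right one carries a grey power box 104 x 104 mm, top 72 mm above the table, front face 123 mm before the origin; socket in its top, start knob on its front.
- spot0 (a point): centre of the rear left charging place, on the tray's top surface (12 mm above the table); neighbouring places are 122 mm apart; the places are alike, any lamp may go on any of them
- spot1 (a point): centre of the rear right charging place, on the tray's top surface (12 mm above the table); neighbouring places are 122 mm apart; the places are alike, any lamp may go on any of them
- spot2 (a point): centre of the front left charging place, on the tray's top surface (12 mm above the table); neighbouring places are 122 mm apart; the places are alike, any lamp may go on any of them
- socket (a point): centre of the socket's mouth, in the top face of the power box (72 mm above the table); rectangular hole 46 mm along the dock's x by 30 mm along its y, 26 mm deep, vertical; axes as the dock's
- block: power block, standing loose on the table on its plug: black body 62 x 40 x 36 mm (from 22 to 58 mm above its origin) over a steel plug 44 x 28 mm that stands 22 mm below it. Origin: centre of the plug's underside; x along the 62 and 44 mm sides, y along the 40 and 28 mm sides, z up. Either way round fits the socket. 0.2 kg.
- start_knob (a joint): sprung start knob on the power box's front, m: 0 = in, 0.030 = pulled fully out to its stop, along the dock's -x, level; its spring (about 3 N in, 8 N fully out) pulls it back when it is released
- knob_grip (a point): centre of the knob's black round head, 32 mm in diameter and 22 mm long, its axis along the dock's x, 45 mm above the table; its middle stands 31 mm before the box's front face when in; moves with the knob
- cup: blue mug, 84 mm wide and 62 mm high; bystander; origin at centre of underside
- plate: white plate of 170 mm diameter with a croissant; bystander; origin at centre of underside
- sugar_jar: glass jar, 72 mm in diameter and 85 mm high; bystander; origin at centre of underside
Not all that is in view belongs to the job. Of the things like the block, leave any that is yellow; of the rest the larger one is meant.

How it is judged (in metres and radians):
On the way, in this order (a step that is already met when the one before it is completed fails the run):
1. all lamps stand upright on charging places and the power block is plugged home ((horizontal distance between lamp0 and spot0 below 0.025 m or horizontal distance between lamp0 and spot1 below 0.025 m or horizontal distance between lamp0 and spot2 below 0.025 m) and angle between each of lamp0, lamp1, lamp2's own z axis and vertical below 0.1 rad and height (world z) of lamp0 between 0.005 and 0.02 m and linear speed of each of lamp0, lamp1, lamp2 below 0.03 m/s and (horizontal distance between lamp1 and spot0 below 0.025 m or horizontal distance between lamp1 and spot1 below 0.025 m or horizontal distance between lamp1 and spot2 below 0.025 m) and height (world z) of lamp1 between 0.005 and 0.02 m and (horizontal distance between lamp2 and spot0 below 0.025 m or horizontal distance between lamp2 and spot1 below 0.025 m or horizontal distance between lamp2 and spot2 below 0.025 m) and height (world z) of lamp2 between 0.005 and 0.02 m and z of block in the frame of socket below -0.019 m and horizontal distance between block and socket below 0.005 m and angle between block's own z axis and vertical below 0.08 rad and angle between the x axis of block and the x axis of dock, either way round below 0.12 rad), for 0.2 s.
2. the start knob is pulled out to its stop and held a moment (value of joint start_knob above 0.026 m), for 0.2 s.
At the end, for the whole second after the job is handed in: every lamp present stands upright (within 0.1 rad) and still on the tray, within 25 mm of the centre of a charging place; the power block is plugged in, its underside at least 19 mm below the socket's mouth, square and upright; the knob has been let go and has sprung back in (all of step 1 and value of joint start_knob below 0.005 m); the robot touches nothing.
It fails at once if the cup is moved more than 40 mm (distance of cup from where it was at the start of the episode above 0.04 m).
It fails at once if the plate is moved more than 40 mm (distance of plate from where it was at the start of the episode above 0.04 m).
It fails at once if the sugar jar is moved more than 40 mm (distance of sugar_jar from where it was at the start of the episode above 0.04 m).
Of lamp0, lamp1, lamp2 only 2 to 3 are there at a start; the rules pass over those that are not, and their reading is None.
At some moment in a run one of lamp0, lamp1, lamp2 may be knocked a few centimetres aside while the robot is not near it.
Once in a run the grip may slacken for a moment while it holds something.
It also fails if it takes over 210 s, if anything falls off the work surface, if the arm or the gripper's body presses on something with over 40 N, if the wrist force passes 120 N, or if a joint passes its speed limit or range.

## Robot

A 6-joint arm with a two-finger parallel gripper is mounted at the origin on the work surface. World frame = base frame: x ahead of the robot, y to its left, z up, the work surface at z = 0. Lengths are in mm, angles in rad, forces in N, time in s.
With the tool pointing down it reaches from about 275 to 825 mm from the base axis. Payload 4.9 kg.
Tool frame: the origin (TCP) lies on the centre line of the jaws, within the pads' length; the fingertips stand 22 mm ahead of it and the grasp point (between the pads) lies 3 mm ahead of it (manip.tips_ahead is the distance from the TCP to the fingertips, in mm); z points along the fingers, y is the line along which they close (so a half turn about z gives the same grasp; the last joint's range is limited). The gripper opens to 85 mm and grips with 20 to 120 N. Pads are 22 mm wide; open, the fingers measure 114 mm over their backs; the gripper's body (76 mm by 85 mm) begins 54 mm behind the grasp point. The pads swing forward as they close: fully open they stand 13 mm farther back than shut.
Start: joints at [1.006, 0.326, -0.193, 1.052, 0, 1.437], TCP at [229.676, 499.768, 253.281] pointing down, gripper open.
Joint ranges: [-2.65, 2.65], [-0.97, 1.79], [-1.3, 1.35], [-1.93, 2.1], [-1.47, 1.37], [-3.14, 3.14]. Speed limits (rad/s): [2.57, 2.57, 3.14, 3.14, 3.14, 3.14].

## Interface

Orientations are given as [roll, pitch, yaw] about the fixed x, y, z axes, in that order (R = Rz(yaw) Ry(pitch) Rx(roll)).
In Python, from workcell import manip gives the robot as it stands.
- The arm moves only by the tool arm_command, never from a script. Its argument "plan" is a list that holds one entry, the list of rows, each a list of 7 numbers: the finger opening in cm, from 0 to 8.54, then the shift along the tool's x, y, z in cm, then the turn, a rotation vector about the tool's x, y, z in rad. In form: [[[jaw, dx, dy, dz, rx, ry, rz], ...]]. A call has exactly 10 rows; each row is the pose to reach, as a shift and turn from the pose commanded when the call began, along the tool's axes at that moment; what a row does not reach only later rows make up. A row lasts 1/12 s, in which the tool goes at most 41.7 mm and 7.16 degrees, less where a joint would pass 70% of its speed; a pose out of reach is approached as far as the arm can. A call with a gripper value outside its range is refused whole. The fingers move at their own pace and stop on an object; "squeeze" is the grip in N (left out, the last holds). Time passes only in rows, so rows that repeat a pose let the fingers close, or fill a call up. It gives the time, the measured TCP pose, the force, the opening and the grip force at its end, in the units of the state.
- manip.get_obs(): the state, without advancing time (a new reading comes with each control period).
- manip.capture(name): name is "scene" or "top" or "wrist"; returns a dict with "frame" (420x560x3 uint8, blue, green, red), "range_z" (420x560 float32, mm along the optical axis (not along the pixel's ray), 0 where there is no reading), "K" (3x3 intrinsics, pixels), "R" (3x3) and "t" (3): a world point X has camera coordinates R X + t. Camera axes: x right, y down, z forward; pixel columns grow to the right and rows downward; lengths in mm; the calibration is good to about 2 mm. A picture is of the moment at which its call begins.
- manip.finish_job(): hands the job in; it is judged then, once.
The state is a dict: "time": time; "q": joint angles; "joint_vel": joint speeds; "joint_torque": joint torques, N m; "position": TCP position; "tool_rot": TCP orientation; "ft_force": force on the tool from outside, world axes, zero at the start; "torque": the same for the moment, N m; "gripper_width": finger opening in mm; "gripper_force": force on a finger pad.
Only numpy, scipy, OpenCV 4.12 (cv2) and the standard library are available. Lean on these libraries where they do the work, as an engineer would, in place of code of your own. Each camera call takes 0.05 s, during which the arm holds its last target. There are 200 camera calls.

## Working session

There is one attempt and no reset: what is moved stays moved. The work goes in short steps, Python scripts to look and compute and a tool call to move; the robot and the scene stay as the last step left them, time stands still between calls to the robot, and variables do not carry over. Pictures are saved under pics/ and viewed, at most 14 in all, crops included, and the job is handed in when it is done.

Besides the shell and the picture viewer there is one more tool, called after "Emit:" as a command line: name --argument value ..., lists and objects as JSON in quotes. arm_command: Moves the arm, as the interface text tells. Its arguments: {"type":"object","properties":{"plan":{"type":"array","items":{"type":"array","items":{"type":"array","items":{"type":"number"}}}},"squeeze":{"type":"number"}},"required":["plan"]}

```bash
mkdir -p pics; ls; python3 - <<'E'
from workcell import manip
import cv2,numpy as np,pickle
d={}
for n in("scene","top"):
    c=manip.capture(n);d[n]=c;cv2.imwrite(f"pics/{n}0.png",cv2.resize(c["frame"],(784,588)))
    print(n,c["K"].tolist(),np.round(c["R"],3).tolist(),c["t"])
pickle.dump(d,open("c0.pkl","wb"))
print(manip.get_obs())
E
```

```text
pics
scene [[384.0944724406923, 0.0, 285.8060349232042], [0.0, 384.0944724406923, 207.99511952211688], [0.0, 0.0, 1.0]] [[0.914, 0.406, -0.017], [0.312, -0.728, -0.611], [-0.261, 0.553, -0.791]] [-553.6634259   -64.44078736 1151.37191886]
top [[399.77195164075755, 0.0, 279.6756621568834], [0.0, 399.77195164075755, 209.79752418581154], [0.0, 0.0, 1.0]] [[-0.022, -1.0, -0.004], [-0.991, 0.022, -0.13], [0.13, 0.001, -0.991]] [  55.85328417  567.6604202  1140.00892174]
{'time': 0.1, 'q': array([ 1.00581871e+00,  3.26888511e-01, -1.93463813e-01,  1.05200036e+00,
        1.19169784e-05,  1.43659363e+00]), 'joint_vel': array([-1.33385199e-03,  2.06927556e-04,  3.48933008e-03,  6.34419880e-05,
        9.20993721e-04,  7.28162694e-04]), 'joint_torque': array([ 4.22211770e-04, -4.44238579e+01,  2.63039070e+01,  7.89936661e-03,
       -1.75292676e-04, -5.69498923e-06]), 'position': array([229.39653526, 499.35253092, 252.57751963]), 'tool_rot': array([-3.14005189e+00, -2.20050610e-04,  2.71081755e+00]), 'ft_force': array([-1.05709972, -0.45183817, -1.35419144]), 'torque': array([-0.02528649,  0.0048661 , -0.05368688]), 'gripper_force': 0.0, 'gripper_width': 85.46209680926005}
```

View pics/scene0.png

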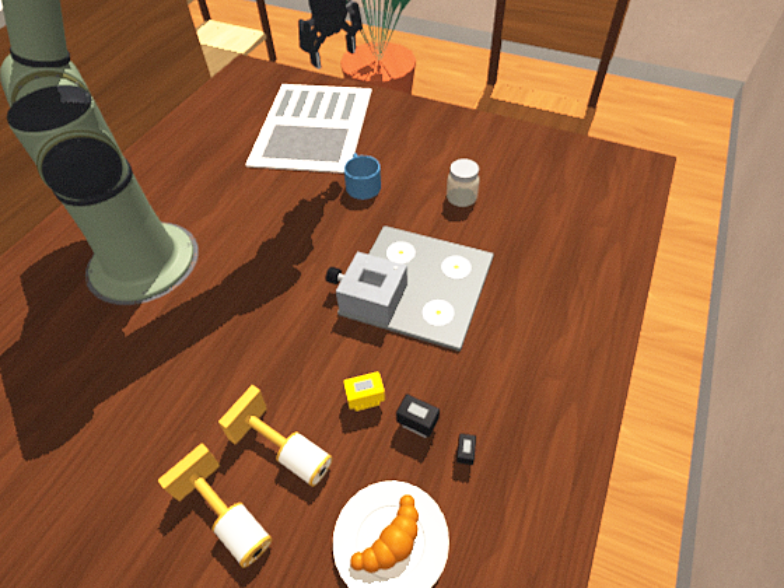

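View pics/top0.png

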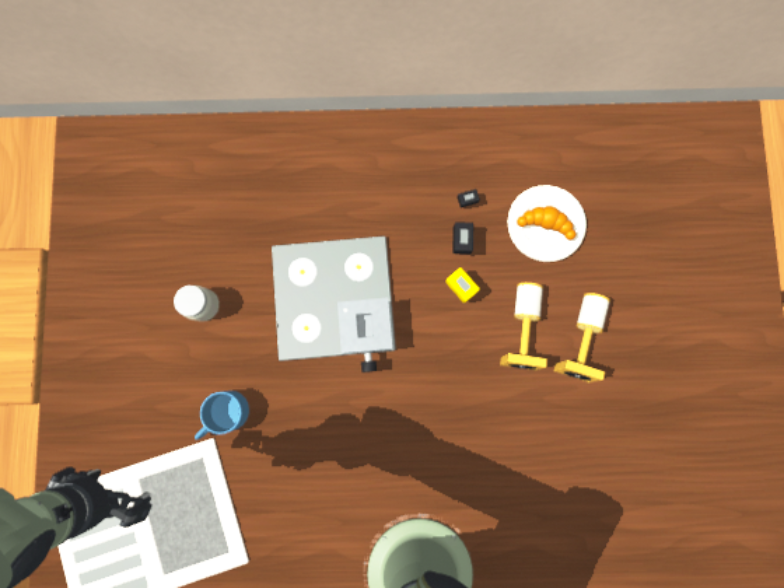

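The block-like things in the top picture are the yellow one (463,285), a larger black one (463,238) and a small black one (468,198). The larger black one fits the description: it isn't yellow, and it's the bigger of the remaining two. There are two lamps, with feet at (525,362) and (585,370). Next I'll measure and check a crop.

```bash
cat > h.py <<'E'
import numpy as np,cv2
from scipy.spatial.transform import Rotation as Ro
from workcell import manip
def cloud(c):
    v,u=np.indices(c["range_z"].shape);z=c["range_z"].astype(float)
    P=np.stack([(u-c["K"][0,2])/c["K"][0,0]*z,(v-c["K"][1,2])/c["K"][1,1]*z,z],-1)
    return (P-c["t"])@c["R"]
def rect(P,m):
    c=max(cv2.findContours(m.astype(np.uint8),cv2.RETR_EXTERNAL,cv2.CHAIN_APPROX_NONE)[0],key=cv2.contourArea)
    k=np.zeros(m.shape,np.uint8);cv2.drawContours(k,[c],-1,1,-1);s=(k>0)&m
    return cv2.minAreaRect(P[s][:,:2].astype(np.float32)),P[s]
def move(pos,R):
    """shift(cm)+rotvec rows from the present pose to world pos (mm), Rotation R"""
    o=manip.get_obs();R0=Ro.from_euler('xyz',o["tool_rot"])
    d=R0.inv().apply(np.array(pos)-o["position"])/10; r=(R0.inv()*R).as_rotvec()
    print("move",np.round(d,2),np.round(r,3))
def axes(z,y):
    z=np.array(z,float);z/=np.linalg.norm(z);y=np.array(y,float);y-=z*(y@z);y/=np.linalg.norm(y)
    return Ro.from_matrix(np.stack([np.cross(y,z),y,z],1))
def st():
    o=manip.get_obs();print({k:np.round(o[k],2) for k in("time","position","tool_rot","q","ft_force","gripper_width","gripper_force")})
E
python3 - <<'E'
from h import *
import pickle
d=pickle.load(open("c0.pkl","rb"));c=d["top"];P=cloud(c);Z=P[...,2];v,u=np.indices(Z.shape)
def W(x0,x1,y0,y1):return (u>x0/1.4)&(u<x1/1.4)&(v>y0/1.4)&(v<y1/1.4)
for n,w,a,b in(("tray",W(260,400,230,370),5,18),("box",W(330,400,290,355),66,78),("block",W(445,485,215,260),50,70),("small",W(450,490,180,212),20,70),("yellow",W(440,490,262,305),40,70),
  ("knob",W(355,385,352,380),30,75)):
    r,p=rect(P,w&(Z>a)&(Z<b));print(n,np.round(r[0],1),np.round(r[1],1),round(r[2],1),"z",np.round(np.percentile(p[:,2],[5,50,95]),1))
for n,w in(("L0",W(500,552,275,372)),("L1",W(553,615,285,385))):
    m=w&(Z>12);p=P[m];h=cv2.cvtColor(c["frame"],cv2.COLOR_BGR2HSV);
    sh=p[(h[m][:,1]<60)];br=p[h[m][:,1]>=60]
    print(n,"shade",cv2.minAreaRect(sh[:,:2].astype(np.float32)),sh[:,2].max(),"brass",cv2.minAreaRect(br[:,:2].astype(np.float32)),br[:,2].max())
    ft=br[br[:,2]>52];print(" foot hi",ft.mean(0),cv2.minAreaRect(ft[:,:2].astype(np.float32)))
k=d["top"]["frame"]
a=cv2.resize(k[125:225,290:390],(400,400),interpolation=cv2.INTER_CUBIC);b=cv2.resize(k[195:280,350:440],(400,400),interpolation=cv2.INTER_CUBIC)
cv2.imwrite("pics/crop1.png",np.hstack([a,b]))
E
```

```text
tray [569.8 171.9] [250.5 250.4] 3.8 z [ 7.4 11.3 15.1]
box [503.  100.3] [104.3 104.2] 3.8 z [67.7 71.2 74.7]
block [ 685.6 -109. ] [38.7 63.2] 87.2 z [52.4 57.  60.6]
small [ 776.2 -125.8] [27.2 41.4] 15.9 z [26.1 37.3 41.5]
yellow [ 585.  -103.9] [61.9 40.2] 39.0 z [50.2 57.2 61.4]
knob [427.8  94.1] [28.8 37.5] 89.5 z [46.7 55.8 61.6]
L0 shade ((442.5682373046875, -146.36302185058594), (152.23745727539062, 348.0445251464844), 31.819448471069336) 1204.4120187107746 brass ((500.34527587890625, -116.30494689941406), (310.7392272949219, 178.95469665527344), 88.30778503417969) 1204.4120187107746
 foot hi [ 427.42012026 -213.30630916  111.85687161] ((431.6832580566406, -141.61788940429688), (150.87477111816406, 335.58563232421875), 29.2562198638916)
L1 shade ((471.34326171875, -358.94146728515625), (50.879188537597656, 172.2485809326172), 69.75463104248047) 59.49442527474329 brass ((487.2879638671875, -184.02212524414062), (437.5160217285156, 181.3526153564453), 85.13392639160156) 1204.4120187107746
 foot hi [ 411.57508495 -324.72994339  110.68267128] ((411.00091552734375, -200.7999267578125), (158.14659118652344, 458.4509582519531), 17.97032928466797)
```

View pics/crop1.png

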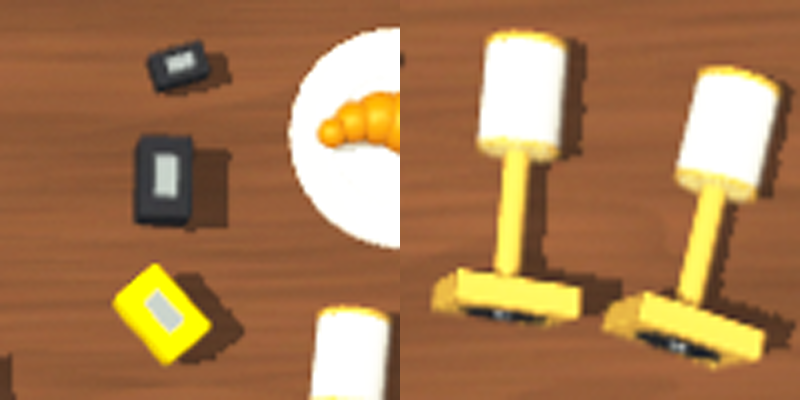

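The crop confirms it: the black block at top-picture (463,238) measures 62x39 mm and stands 57 mm high. The small one is only 41x27 mm. I'll refine the socket, places and lamps and plan the block grasp.

```bash
python3 - <<'E'
from h import *
import pickle
d=pickle.load(open("c0.pkl","rb"));c=d["top"];P=cloud(c);Z=P[...,2];v,u=np.indices(Z.shape);ok=c["range_z"]>0
h=cv2.cvtColor(c["frame"],cv2.COLOR_BGR2HSV)
def W(x0,x1,y0,y1):return ok&(u>x0/1.4)&(u<x1/1.4)&(v>y0/1.4)&(v<y1/1.4)
th=np.radians(3.8);D=np.array([[np.cos(th),np.sin(th)],[-np.sin(th),np.cos(th)]]);C=np.array([569.8,171.9])
def at(m,z): # intersect pixels with plane z
    ray=np.stack([(u[m]-c["K"][0,2])/c["K"][0,0],(v[m]-c["K"][1,2])/c["K"][1,1],np.ones(m.sum())],-1)@c["R"]
    o=-c["t"]@c["R"];return o+ray*((z-o[2])/ray[:,2])[:,None]
for n,w in(("s0",W(285,320,255,288)),("s1",W(342,375,250,283)),("s2",W(290,322,312,344))):
    m=w&(h[...,2]>235)&(Z<30);q=at(m,12)[:,:2].mean(0);print(n,m.sum(),q,D@(q-C))
m=W(350,380,308,342)&(h[...,2]<130)
q=at(m,72)[:,:2];r=cv2.minAreaRect(q.astype(np.float32));print("socket dark",m.sum(),r,D@(np.array(r[0])-C))
np.set_printoptions(linewidth=250)
print(h[215:248,250:275,2])
for n,w in(("L0",W(500,552,275,372)),("L1",W(553,615,285,385))):
    m=w&(Z>14)&(Z<90);p=P[m];s=h[m][:,1]
    sh=p[(s<60)];br=p[s>=60]
    print(n,len(sh),len(br),"shade",cv2.minAreaRect(sh[:,:2].astype(np.float32)),np.percentile(sh[:,2],98))
    ft=br[br[:,2]>60];print(" foot top edge",ft.mean(0),cv2.minAreaRect(ft[:,:2].astype(np.float32)))
    a=sh.mean(0)[:2]-ft.mean(0)[:2];a/=np.linalg.norm(a);pr=(p[:,:2]-ft.mean(0)[:2])@a
    for lo in range(-20,160,12):
        q=p[(pr>=lo)&(pr<lo+12)]
        if len(q):
            y=(q[:,:2]-ft.mean(0)[:2])@[-a[1],a[0]];print("  ",lo,len(q),"mid",q.mean(0).round(1),"lat",y.min().round(1),y.max().round(1),"zmax",q[:,2].max().round(1))
    print(" axis",a,np.degrees(np.arctan2(a[1],a[0])))
move([685.6,-109,45],axes([0,0,-1],[1,0,0]))
E
```

```text
s0 334 [625.43282521 236.00073792] [59.7587206 60.2728061]
s1 327 [633.01194526 114.46586093] [ 59.26658739 -61.49717045]
s2 356 [503.62910369 227.95892231] [-62.31017406  60.32107838]
socket dark 1 ((519.3500366210938, 114.23606872558594), (0.0, 0.0), 0.0) [-54.16066117 -54.19363944]
[[232 231 232 233 233 233 234 234 235 235 235 233 233 233 234 234 234 233 233 231 231 231 232 231 231]
 [235 235 235 235 235 235 235 235 235 234 235 233 233 233 235 234 234 233 233 231 231 231 231 231 231]
 [235 235 235 235 234 234 233 235 235 235 234 232 231 233 235 235 234 234 233 232 232 233 231 230 231]
 [235 235 236 234 234 234 234 235 235 235 233 232 232 233 234 235 235 234 234 234 233 233 231 231 231]
 [235 235 235 234 234 234 235 235 235 235 234 233 233 233 233 234 234 235 234 235 234 233 231 231 232]
 [235 236 235 235 235 235 235 235 234 235 233 233 232 233 234 234 234 235 234 233 233 232 232 232 233]
 [236 236 236 235 236 235 235 234 235 234 233 234 233 233 235 236 235 235 233 232 231 232 233 233 233]
 [236 237 236 235 234 235 235 234 235 235 234 235 234 234 236 235 235 233 231 231 231 233 233
[... 4465 characters left out ...]
-350.2   40.8] lat -10.7 4.7 zmax 44.2
   52 24 mid [ 457.4 -354.5   39. ] lat -10.0 4.3 zmax 45.9
   64 24 mid [ 468.9 -358.1   39.2] lat -10.2 4.3 zmax 42.3
   76 24 mid [ 480.5 -362.1   38.1] lat -9.9 4.8 zmax 44.5
   88 96 mid [ 491.5 -364.3   42.3] lat -29.3 21.2 zmax 59.5
   100 76 mid [ 503.7 -366.4   50. ] lat -28.4 21.0 zmax 58.9
   112 76 mid [ 515.3 -370.3   48.4] lat -29.3 21.4 zmax 58.4
   124 73 mid [ 526.5 -374.6   47. ] lat -29.9 20.4 zmax 56.9
   136 72 mid [ 538.  -377.4   46.2] lat -28.0 20.2 zmax 56.5
   148 77 mid [ 549.4 -381.7   45.6] lat -28.4 20.1 zmax 57.9
 axis [ 0.95293596 -0.30317165] -17.648199868718248
move [-66.86 -36.2   20.8 ] [-1.00e-03  1.00e-03  1.14e+00]
```

```bash
python3 - <<'E'
from h import *
import pickle
c=pickle.load(open("c0.pkl","rb"))["top"]
ray=c["R"].T@np.linalg.inv(c["K"])@[260,232,1];o=-c["R"].T@c["t"];print("socket",o+ray*(72-o[2])/ray[2])
for s in(1,-1):move([685.6,-109,200],axes([0,0,-1],[s*.049,s*.9988,0]))
E
```

```text
socket [501.95552583 100.29204433  72.        ]
move [-66.86 -36.22   5.3 ] [-0.001 -0.001 -0.382]
move [-66.86 -36.22   5.3 ] [-1.00e-03  2.00e-03  2.76e+00]
```

Emit:
arm_command --plan '[[[8.5,-33.4,-18.1,2.6,0,0,-0.38],[8.5,-33.4,-18.1,2.6,0,0,-0.38],[8.5,-33.4,-18.1,2.6,0,0,-0.38],[8.5,-33.4,-18.1,2.6,0,0,-0.38],[8.5,-33.4,-18.1,2.6,0,0,-0.38],[8.5,-33.4,-18.1,2.6,0,0,-0.38],[8.5,-33.4,-18.1,2.6,0,0,-0.38],[8.5,-33.4,-18.1,2.6,0,0,-0.38],[8.5,-33.4,-18.1,2.6,0,0,-0.38],[8.5,-33.4,-18.1,2.6,0,0,-0.38]]]' --squeeze 50

```text
time: 0.93
position: [459.9, 192.1, 226.7]
tool_rot: [-3.14, 0.001, 3.086]
ft_force: [0.2, 0.7, 0.7]
gripper_width: 85.0
gripper_force: 0.0
```

```bash
python3 - <<'E'
from h import *
st();move([685.6,-109,150],axes([0,0,-1],[.049,.9988,0]))
E
```

```text
{'time': np.float64(0.93), 'position': array([459.87, 192.09, 226.74]), 'tool_rot': array([-3.14,  0.  ,  3.09]), 'q': array([ 0.25,  0.25, -0.37,  0.95, -0.  ,  0.3 ]), 'ft_force': array([0.22, 0.68, 0.69]), 'gripper_width': np.float64(85.01), 'gripper_force': np.float64(0.0)}
move [-24.19 -28.81   7.73] [-0.001  0.001 -0.006]
```

Emit:
arm_command --plan '[[[8.5,-24.2,-28.8,7.7,0,0,-0.006],[8.5,-24.2,-28.8,7.7,0,0,-0.006],[8.5,-24.2,-28.8,7.7,0,0,-0.006],[8.5,-24.2,-28.8,7.7,0,0,-0.006],[8.5,-24.2,-28.8,7.7,0,0,-0.006],[8.5,-24.2,-28.8,7.7,0,0,-0.006],[8.5,-24.2,-28.8,7.7,0,0,-0.006],[8.5,-24.2,-28.8,7.7,0,0,-0.006],[8.5,-24.2,-28.8,7.7,0,0,-0.006],[8.5,-24.2,-28.8,7.7,0,0,-0.006]]]'

```text
time: 1.77
position: [686.6, -109.7, 147.5]
tool_rot: [-3.14, -0.0, 3.092]
ft_force: [-1.8, -0.3, 0.0]
gripper_width: 84.8
gripper_force: 0.0
```

```bash
python3 - <<'E'
from h import *
st();c=manip.capture("wrist");P=cloud(c);Z=P[...,2];cv2.imwrite("pics/w1.png",c["frame"])
m=(Z>50)&(Z<66)&(abs(P[...,0]-686)<45)&(abs(P[...,1]+109)<35)&(c["range_z"]>0)
r,p=rect(P,m);print(r,np.median(p[:,2]));print(c["R"].round(3),c["t"])
E
```

```text
{'time': np.float64(1.77), 'position': array([ 686.55, -109.74,  147.53]), 'tool_rot': array([-3.14, -0.  ,  3.09]), 'q': array([-0.26,  0.67,  0.09,  0.99, -0.  , -0.21]), 'ft_force': array([-1.81, -0.27,  0.04]), 'gripper_width': np.float64(84.85), 'gripper_force': np.float64(0.0)}
((684.6957397460938, -109.11972045898438), (40.10812759399414, 61.10666275024414), 86.92430114746094) 57.97620374671793
[[ 0.05   0.999 -0.002]
 [ 0.961 -0.047  0.271]
 [ 0.271 -0.015 -0.962]] [  75.31389148 -672.49399398   88.7038722 ]
```

View pics/w1.png

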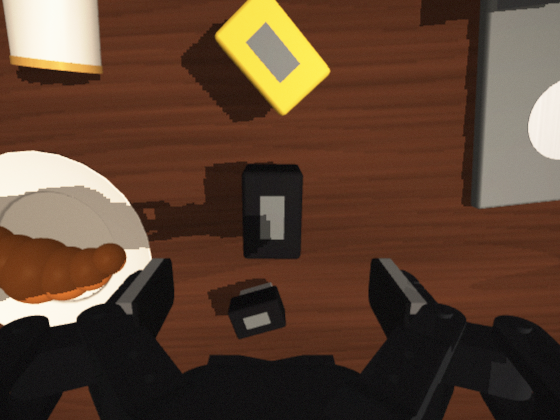

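The wrist picture shows the black block at (272,210), between the jaws. I'll descend and grip it.

Emit:
arm_command --plan '[[[8.5,0.15,-0.05,3,0,0,0],[8.5,0.15,-0.05,6,0,0,0],[8.5,0.15,-0.05,8.5,0,0,0],[8.5,0.15,-0.05,10.2,0,0,0],[8.5,0.15,-0.05,10.2,0,0,0],[8.5,0.15,-0.05,10.2,0,0,0],[3,0.15,-0.05,10.2,0,0,0],[3,0.15,-0.05,10.2,0,0,0],[3,0.15,-0.05,10.2,0,0,0],[3,0.15,-0.05,10.2,0,0,0]]]' --squeeze 60

```text
time: 2.65
position: [684.3, -105.3, 50.3]
tool_rot: [-3.14, 0.003, 3.097]
ft_force: [-5.2, 1.5, 14.3]
gripper_width: 38.8
gripper_force: 58.2
```

Emit:
arm_command --plan '[[[3,0,0,0,0,0,0],[3,0,0,0,0,0,0],[3,0,0,0,0,0,0],[3,0,0,-2,0,0,0],[3,0,0,-5,0,0,0],[3,0,0,-8,0,0,0],[3,0,0,-12,0,0,0],[3,0,0,-12,0,0,0],[3,0,0,-12,0,0,0],[3,0,0,-12,0,0,0]]]'

```text
time: 3.48
position: [682.6, -104.3, 167.8]
tool_rot: [3.141, -0.001, 3.097]
ft_force: [0.6, 0.5, -2.8]
gripper_width: 39.1
gripper_force: 60.9
```

```bash
python3 - <<'E'
from h import *
st();x=np.radians(3.8);move([503-3,100.3,165],axes([0,0,-1],[-np.sin(x),np.cos(x),0]))
E
```

```text
{'time': np.float64(3.48), 'position': array([ 682.6 , -104.34,  167.81]), 'tool_rot': array([ 3.14, -0.  ,  3.1 ]), 'q': array([-0.26,  0.65,  0.11,  1.03,  0.  , -0.21]), 'ft_force': array([ 0.55,  0.53, -2.81]), 'gripper_width': np.float64(39.07), 'gripper_force': np.float64(60.91)}
move [19.16 19.62  0.3 ] [ 0.    -0.001 -0.111]
```

Emit:
arm_command --plan '[[[3,19.2,19.6,0.3,0,0,-0.111],[3,19.2,19.6,0.3,0,0,-0.111],[3,19.2,19.6,0.3,0,0,-0.111],[3,19.2,19.6,0.3,0,0,-0.111],[3,19.2,19.6,0.3,0,0,-0.111],[3,19.2,19.6,0.3,0,0,-0.111],[3,19.2,19.6,0.3,0,0,-0.111],[3,19.2,19.6,0.3,0,0,-0.111],[3,19.2,19.6,0.3,0,0,-0.111],[3,19.2,19.6,0.3,0,0,-0.111]]]'

```text
time: 4.32
position: [499.9, 99.7, 164.4]
tool_rot: [-3.141, -0.001, -3.075]
ft_force: [-0.0, -0.8, -2.2]
gripper_width: 39.0
gripper_force: 61.2
```

```bash
python3 - <<'E'
from h import *
st();
for n in("wrist","top","scene"):
    c=manip.capture(n);cv2.imwrite(f"pics/{n}2.png",c["frame"]);P=cloud(c);Z=P[...,2]
    o=manip.get_obs();p0=o["position"]
    hsv=cv2.cvtColor(c["frame"],cv2.COLOR_BGR2HSV)
    if n=="wrist":
        print(c["range_z"].min(),np.percentile(c["range_z"],[5,50,95]))
        Rt=Ro.from_euler('xyz',o["tool_rot"]).inv();Q=(P-p0)@Rt.as_matrix().T
        m=(c["range_z"]>0)&(abs(Q[...,0])<45)&(abs(Q[...,1])<18)&(abs(Q[...,2]+8)<25);print(m.sum())
        if m.sum()>50:
            r,q=rect(Q,m);print("block top in tool",r,np.percentile(q[:,2],[5,50,95]))
        m=(abs(Z-72)<6)&(abs(P[...,0]-503)<70)&(abs(P[...,1]-100)<70);r,q=rect(P,m);print("box",r,np.median(q[:,2]))
w=cv2.imread("pics/wrist2.png");s=cv2.imread("pics/scene2.png")[60:270,200:400]
cv2.imwrite("pics/w2.png",np.hstack([cv2.resize(w,(480,360)),cv2.resize(s,(320,360))]))
E
```

```text
{'time': np.float64(4.32), 'position': array([499.93,  99.66, 164.35]), 'tool_rot': array([-3.14, -0.  , -3.08]), 'q': array([ 0.05,  0.33, -0.43,  0.81, -0.  , -0.01]), 'ft_force': array([-0.03, -0.76, -2.19]), 'gripper_width': np.float64(38.98), 'gripper_force': np.float64(61.22)}
0.0 [ 68.39122009 262.46841431 318.19538116]
14096
block top in tool ((0.9798469543457031, -0.000514984130859375), (59.35279846191406, 35.99639892578125), 0.000838691252283752) [-8.83902376 -7.59702916  5.06262125]
box ((490.271484375, 99.78041076660156), (80.1043930053711, 104.66978454589844), 3.5242111682891846) 71.92697073746095
```

View pics/w2.png

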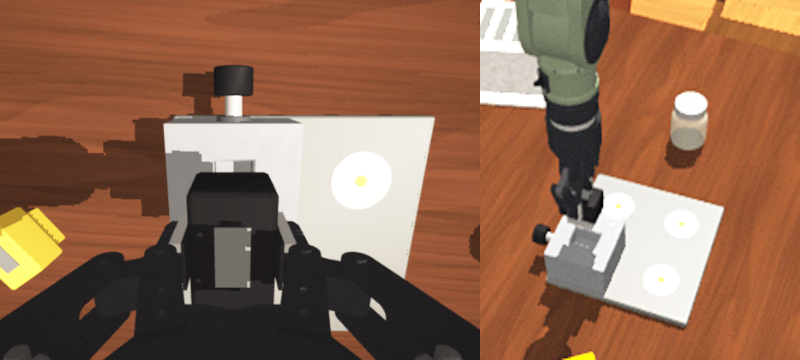

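The block is held square, and the socket's front edge shows at about (235,160) in the left picture. Now I'll get the precise block-to-box offset from this same view.

```bash
python3 - <<'E'
from h import *
c=manip.capture("wrist");P=cloud(c);Z=P[...,2];ok=c["range_z"]>0
o=manip.get_obs();p0=o["position"];R0=Ro.from_euler('xyz',o["tool_rot"]);Q=(P-p0)@R0.as_matrix()
m=ok&(abs(Q[...,1])<12)&(abs(Q[...,0])<45)&(abs(Q[...,2])<45)
for lo in range(-24,44,4):
    q=Q[m&(Q[...,2]>=lo)&(Q[...,2]<lo+4)]
    if len(q)>5:print("z",lo,len(q),"x",np.percentile(q[:,0],[1,50,99]).round(1))
t=Q[m&(abs(Q[...,2]+8)<4)];A=np.c_[t[:,:2],np.ones(len(t))];print("top plane",np.linalg.lstsq(A,t[:,2],rcond=None)[0])
b=ok&(abs(Z-72)<4)&(abs(P[...,0]-503)<70)&(abs(P[...,1]-100)<70)
th=np.radians(3.8);D=np.array([[np.cos(th),np.sin(th)],[-np.sin(th),np.cos(th)]])
X=(P[...,:2]-p0[:2])@D.T
# per-row / per-col extents of box top relative to TCP in dock frame
L=[];Rr=[]
for r in range(c["range_z"].shape[0]):
    i=np.where(b[r])[0]
    if len(i)>90: L.append(X[r,i[0]]);Rr.append(X[r,i[-1]])
L=np.array(L);Rr=np.array(Rr);print(len(L),"L",np.median(L[:,1]),np.polyfit(L[:,0],L[:,1],1),"R",np.median(Rr[:,1]),np.polyfit(Rr[:,0],Rr[:,1],1))
F=np.array([X[np.where(b[:,k])[0][0],k] for k in range(c["range_z"].shape[1]) if b[:,k].sum()>15])
print("front",np.median(F[:,0]),np.polyfit(F[:,1],F[:,0],1),len(F))
cv2.imwrite("pics/w3.png",cv2.resize(c["frame"][120:260,180:360],(720,560),interpolation=cv2.INTER_CUBIC))
E
```

```text
z -12 3705 x [-26.    1.6  26.9]
z -8 4857 x [-27.9   9.6  29.6]
z -4 209 x [29.1 29.6 29.9]
z 0 191 x [29.1 29.6 30.1]
z 4 172 x [29.2 29.6 30. ]
z 8 163 x [29.2 29.6 30. ]
z 12 146 x [29.3 29.6 30. ]
z 16 143 x [29.2 29.6 30. ]
z 20 126 x [29.2 29.6 30. ]
z 24 10 x [29.3 29.4 29.5]
top plane [ 1.09450909e-02  4.15104542e-03 -7.89109598e+00]
59 L -50.16312054872891 [-2.57962961e-04 -5.01594062e+01] R 53.19006750828249 [-2.59451754e-03  5.30957654e+01]
front -50.01542772840146 [ 1.20599215e-03 -5.00132666e+01] 162
```

View pics/w3.png

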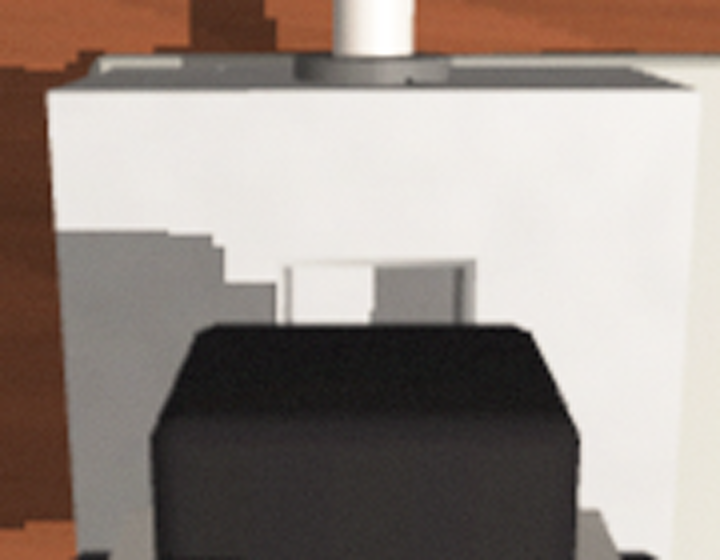

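```bash
python3 - <<'E'
from h import *
c=manip.capture("wrist");o=manip.get_obs();p0=o["position"];R0=Ro.from_euler('xyz',o["tool_rot"])
th=np.radians(3.8);D=np.array([[np.cos(th),np.sin(th)],[-np.sin(th),np.cos(th)]])
def pt(u,v,z):
    ray=c["R"].T@np.linalg.inv(c["K"])@[180+u/4-.375,120+v/4-.375,1];s=-c["R"].T@c["t"];return D@((s+ray*(z-s[2])/ray[2])[:2]-p0[:2])
print("socket front corners",pt(285,262,72),pt(476,262,72),"box",pt(47,92,72),pt(698,92,72))
zt=p0[2]+8
print("block top front corners",pt(152,432,zt),pt(579,432,zt))
zb=p0[2]-28;print("block body bottom front",pt(208,325,zb),pt(528,325,zb), p0,o["tool_rot"])
E
```

```text
socket front corners [-21.9816008  -12.92299101] [-21.93219906  18.53488455] box [-49.64282985 -50.27928293] [-49.47665306  53.25416927]
block top front corners [-28.0885332  -18.88958077] [-28.02959634  19.55071081]
block body bottom front [-28.49433816 -17.9542809 ] [-28.43647975  19.20745999] [500.65805075  99.0537342  164.93001345] [-3.14152958e+00 -2.99889011e-04 -3.07695529e+00]
```

Emit:
arm_command --plan '[[[3,0,0.17,1.5,0,0,0],[3,0,0.17,3.2,0,0,0],[3,0,0.17,3.7,0,0,0],[3,0,0.17,3.9,0,0,0],[3,0,0.17,4.0,0,0,0],[3,0,0.17,4.1,0,0,0],[3,0,0.17,4.2,0,0,0],[3,0,0.17,4.35,0,0,0],[3,0,0.17,4.5,0,0,0],[3,0,0.17,4.6,0,0,0]]]'

```text
time: 5.4
position: [500.1, 101.6, 119.4]
tool_rot: [3.142, 0.001, -3.075]
ft_force: [0.7, 0.8, -1.7]
gripper_width: 39.3
gripper_force: 61.1
```

```bash
python3 - <<'E'
from h import *
st();c=manip.capture("wrist");cv2.imwrite("pics/w4.png",cv2.resize(c["frame"][100:260,160:380],(770,560),interpolation=cv2.INTER_CUBIC));st()
E
```

```text
{'time': np.float64(5.4), 'position': array([500.14, 101.62, 119.43]), 'tool_rot': array([ 3.14,  0.  , -3.08]), 'q': array([ 0.06,  0.39, -0.48,  0.7 ,  0.  , -0.01]), 'ft_force': array([ 0.67,  0.76, -1.72]), 'gripper_width': np.float64(39.26), 'gripper_force': np.float64(61.09)}
{'time': np.float64(5.45), 'position': array([500.1 , 101.59, 119.24]), 'tool_rot': array([-3.14,  0.  , -3.08]), 'q': array([ 0.06,  0.39, -0.48,  0.7 , -0.  , -0.01]), 'ft_force': array([ 0.64, -0.19, -3.  ]), 'gripper_width': np.float64(39.12), 'gripper_force': np.float64(61.09)}
```

View pics/w4.png

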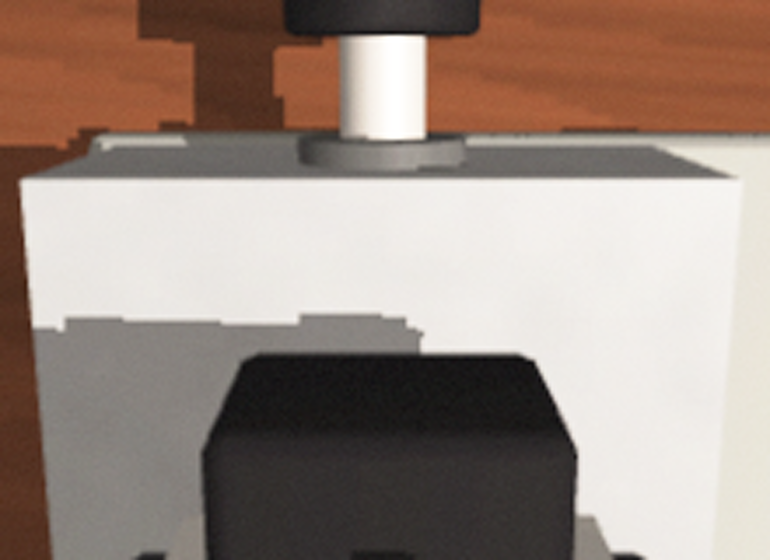

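There's no contact force, though the plug should be about 3 mm into the mouth. I'll continue gently.

Emit:
arm_command --plan '[[[3,0,0,0.1,0,0,0],[3,0,0,0.2,0,0,0],[3,0,0,0.3,0,0,0],[3,0,0,0.4,0,0,0],[3,0,0,0.5,0,0,0],[3,0,0,0.6,0,0,0],[3,0,0,0.7,0,0,0],[3,0,0,0.8,0,0,0],[3,0,0,0.8,0,0,0],[3,0,0,0.8,0,0,0]]]'

```text
time: 6.28
position: [500.1, 101.6, 111.2]
tool_rot: [-3.142, 0.0, -3.075]
ft_force: [1.3, -0.0, -2.4]
gripper_width: 39.3
gripper_force: 61.1
```

Going in freely. 11 mm remain.

Emit:
arm_command --plan '[[[3,0,0,0.2,0,0,0],[3,0,0,0.4,0,0,0],[3,0,0,0.6,0,0,0],[3,0,0,0.8,0,0,0],[3,0,0,0.9,0,0,0],[3,0,0,1.0,0,0,0],[3,0,0,1.05,0,0,0],[3,0,0,1.1,0,0,0],[3,0,0,1.15,0,0,0],[3,0,0,1.15,0,0,0]]]'

```text
time: 7.12
position: [500.1, 101.6, 100.3]
tool_rot: [-3.142, 0.0, -3.075]
ft_force: [-0.7, -0.2, 4.8]
gripper_width: 39.5
gripper_force: 61.7
```

Emit:
arm_command --plan '[[[3,0,0,0.05,0,0,0],[3,0,0,0.1,0,0,0],[3,0,0,0.15,0,0,0],[3,0,0,0.15,0,0,0],[8.5,0,0,0.0,0,0,0],[8.5,0,0,0,0,0,0],[8.5,0,0,0,0,0,0],[8.5,0,0,0,0,0,0],[8.5,0,0,0,0,0,0],[8.5,0,0,0,0,0,0]]]'

```text
time: 7.95
position: [499.8, 101.6, 99.5]
tool_rot: [3.142, -0.001, -3.075]
ft_force: [0.3, -0.1, 0.4]
gripper_width: 85.1
gripper_force: 0.0
```

Emit:
arm_command --plan '[[[8.5,0,0,-2,0,0,0],[8.5,0,0,-5,0,0,0],[8.5,0,0,-9,0,0,0],[8.5,0,0,-12,0,0,0],[8.5,0,0,-15,0,0,0],[8.5,0,0,-15,0,0,0],[8.5,0,0,-15,0,0,0],[8.5,0,0,-15,0,0,0],[8.5,0,0,-15,0,0,0],[8.5,0,0,-15,0,0,0]]]'

```text
time: 8.78
position: [499.0, 101.5, 248.2]
tool_rot: [-3.142, -0.003, -3.075]
ft_force: [0.2, -0.4, -0.1]
gripper_width: 85.1
gripper_force: 0.0
```

```bash
cat > lamps.py <<'E'
from h import *
def lamps(c,near=None):
    """lying lamps: list of (point on axis 45mm up the stem from the underside, unit axis xy)"""
    P=cloud(c);Z=P[...,2];h=cv2.cvtColor(c["frame"],cv2.COLOR_BGR2HSV)
    reg=(c["range_z"]>0)&(Z>14)&(Z<90)&(P[...,1]<-150)&(P[...,0]<610)&(P[...,0]>250)
    n,lab,s,_=cv2.connectedComponentsWithStats(reg.astype(np.uint8));out=[]
    for i in range(1,n):
        if s[i,4]<250:continue
        m=lab==i;p=P[m];b=p[(h[m][:,1]>90)&(p[:,2]>58)];sh=p[h[m][:,1]<60]
        f=b[:,:2].mean(0);a=sh[:,:2].mean(0)-f;a/=np.linalg.norm(a)
        pr=(p[:,:2]-f)@a;q=p[(pr>18)&(pr<84)];_,_,vt=np.linalg.svd(q[:,:2]-q[:,:2].mean(0));ax=vt[0]*np.sign(vt[0]@a)
        top=((sh[:,:2]-q[:,:2].mean(0))@ax);e=np.percentile(top,98.5)
        g=q[:,:2].mean(0)+ax*(e-(172-50));print("lamp n",s[i,4],"g50",g.round(1),"axis",ax.round(3),np.degrees(np.arctan2(ax[1],ax[0])).round(1),"shade len",(e-np.percentile(top,1.5)).round(1),"footedge pr",((b[:,:2]-q[:,:2].mean(0))@ax-e).mean().round(1),"stemz",np.percentile(q[:,2],90).round(1))
        out.append((g,ax))
    return out
E
python3 - <<'E'
from lamps import *
st();c=manip.capture("top");P=cloud(c);Z=P[...,2]
m=(c["range_z"]>0)&(Z>98)&(Z<118)&(abs(P[...,0]-503)<50)&(abs(P[...,1]-100)<50);r,p=rect(P,m);print("block top",r,np.median(p[:,2]))
for g,a in lamps(c):
    t=np.radians(25);z=[-np.sin(t)*a[0],-np.sin(t)*a[1],-np.cos(t)];R=axes(z,[-a[1],a[0],0])
    move([g[0],g[1],36]-3*R.as_matrix()[:,2]-100*R.as_matrix()[:,2],R)
E
```

```text
{'time': np.float64(8.78), 'position': array([499.02, 101.51, 248.23]), 'tool_rot': array([-3.14, -0.  , -3.08]), 'q': array([ 0.06,  0.26, -0.3 ,  1.01, -0.  , -0.01]), 'ft_force': array([ 0.24, -0.4 , -0.1 ]), 'gripper_width': np.float64(85.12), 'gripper_force': np.float64(0.0)}Traceback (most recent call last):
  File "<stdin>", line 3, in <module>
  File "h.py", line 9, in rect
    c=max(cv2.findContours(m.astype(np.uint8),cv2.RETR_EXTERNAL,cv2.CHAIN_APPROX_NONE)[0],key=cv2.contourArea)
ValueError: max() iterable argument is empty
```

```bash
python3 - <<'E'
from lamps import *
c=manip.capture("wrist");P=cloud(c);Z=P[...,2]
m=(c["range_z"]>0)&(Z>98)&(Z<118)&(abs(P[...,0]-503)<50)&(abs(P[...,1]-100)<50);r,p=rect(P,m);print("block top",r,np.median(p[:,2]))
c=manip.capture("top")
for g,a in lamps(c):
    t=np.radians(25);z=[-np.sin(t)*a[0],-np.sin(t)*a[1],-np.cos(t)];R=axes(z,[-a[1],a[0],0])
    move([g[0],g[1],36]-3*R.as_matrix()[:,2]-100*R.as_matrix()[:,2],R)
E
```

```text
block top ((500.89910888671875, 101.44798278808594), (61.33622360229492, 40.08122253417969), 3.667616128921509) 107.96475836344418
lamp n 893 g50 [ 456.6 -227.6] axis [ 0.986 -0.166] -9.6 shade len 167.4 footedge pr -154.8 stemz 44.6
lamp n 954 g50 [ 435.2 -346.4] axis [ 0.945 -0.327] -19.1 shade len 168.8 footedge pr -155.6 stemz 44.1
move [  2.2  -33.56  11.95] [-0.051  0.432  0.23 ]
move [  5.34 -45.97  11.96] [-0.088  0.429  0.393]
```

Block home (top at 108 mm). On to the first lamp.

Emit:
arm_command --plan '[[[8.5,2.2,-33.6,11.9,-0.051,0.432,0.23],[8.5,2.2,-33.6,11.9,-0.051,0.432,0.23],[8.5,2.2,-33.6,11.9,-0.051,0.432,0.23],[8.5,2.2,-33.6,11.9,-0.051,0.432,0.23],[8.5,2.2,-33.6,11.9,-0.051,0.432,0.23],[8.5,2.2,-33.6,11.9,-0.051,0.432,0.23],[8.5,2.2,-33.6,11.9,-0.051,0.432,0.23],[8.5,2.2,-33.6,11.9,-0.051,0.432,0.23],[8.5,2.2,-33.6,11.9,-0.051,0.432,0.23],[8.5,2.2,-33.6,11.9,-0.051,0.432,0.23]]]'

```text
time: 9.77
position: [498.8, -239.6, 127.8]
tool_rot: [-3.141, -0.436, 2.968]
ft_force: [-0.6, 0.6, 0.3]
gripper_width: 84.9
gripper_force: 0.0
```

```bash
python3 - <<'E'
from lamps import *
st();c=manip.capture("wrist");cv2.imwrite("pics/w5.png",c["frame"]);P=cloud(c)
g=np.array([456.6,-227.6]);a=np.array([.986,-.166]);t=np.radians(25);R=axes([-np.sin(t)*a[0],-np.sin(t)*a[1],-np.cos(t)],[-a[1],a[0],0])
move([g[0],g[1],36]-3*R.as_matrix()[:,2],R)
d=P[...,:2]-g;al=d@a;la=d@[-a[1],a[0]];m=(c["range_z"]>0)&(al>-22)&(al<40)&(abs(la)<30)&(P[...,2]>25)&(P[...,2]<60)
for lo in range(-20,40,10):
    k=m&(al>=lo)&(al<lo+10);print(lo,k.sum(),np.percentile(la[k],[2,50,98]).round(1) if k.sum()>5 else "",P[k][:,2].max().round(1) if k.sum() else "")
k=(c["range_z"]>0)&(abs(la)<45)&(al<-10)&(al>-90)&(P[...,2]>50)&(P[...,2]<95);print("foot al",np.percentile(al[k],[2,50,98]),"la",np.percentile(la[k],[2,98]))
E
```

```text
{'time': np.float64(9.77), 'position': array([ 498.84, -239.58,  127.79]), 'tool_rot': array([-3.14, -0.44,  2.97]), 'q': array([-0.51,  0.76,  0.11,  1.34, -0.14, -0.31]), 'ft_force': array([-0.64,  0.59,  0.28]), 'gripper_width': np.float64(84.89), 'gripper_force': np.float64(0.0)}
move [0.03 0.2  9.96] [ 0.003  0.    -0.004]
-20 330 [-8.9 -1.2  6.5] 47.3
-10 323 [-8.2 -0.7  6.4] 46.4
0 335 [-8.2 -0.7  7. ] 45.9
10 344 [-8.3 -0.8  6.9] 44.5
20 342 [-8.3 -0.9  6.8] 43.7
30 342 [-8.4 -0.9  6.7] 43.0
foot al [-39.95456032 -29.20014716 -23.12480995] la [-37.68911092  35.93856436]
```

View pics/w5.png

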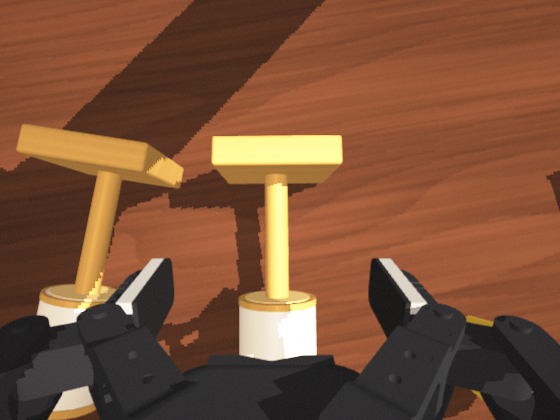

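The first lamp's stem is at (277,240), centred between the jaws, and the other lamp's foot is clear of the left finger. I'll approach, then close.

Emit:
arm_command --plan '[[[6.5,0,0.1,2.5,0,0,0],[6.5,0,0.1,5,0,0,0],[6.5,0,0.1,7.5,0,0,0],[6.5,0,0.1,9,0,0,0],[6.5,0,0.1,10,0,0,0],[6.5,0,0.1,10,0,0,0],[0.5,0,0.1,10,0,0,0],[0.5,0,0.1,10,0,0,0],[0.5,0,0.1,10,0,0,0],[0.5,0,0.1,10,0,0,0]]]' --squeeze 80

```text
time: 10.65
position: [460.0, -227.8, 41.0]
tool_rot: [-3.14, -0.432, 2.974]
ft_force: [-0.0, -3.9, 2.2]
gripper_width: 16.7
gripper_force: 1.8
```

Emit:
arm_command --plan '[[[0.5,0,0,0,0,0,0],[0.5,0,0,0,0,0,0],[0.5,0,0,0,0,0,0],[0.5,0,0,0,0,0,0],[0.5,0,0,0,0,0,0],[0.5,0,0,0,0,0,0],[0.5,0,0,0,0,0,0],[0.5,0,0,0,0,0,0],[0.5,0,0,0,0,0,0],[0.5,0,0,0,0,0,0]]]'

```text
time: 11.48
position: [460.0, -227.8, 41.1]
tool_rot: [-3.141, -0.432, 2.974]
ft_force: [2.1, -0.6, 6.0]
gripper_width: 13.5
gripper_force: 78.0
```

```bash
python3 - <<'E'
from h import *
st();o=manip.get_obs();p=o["position"]
move(p+[0,0,170],Ro.from_euler('xyz',o["tool_rot"]))
E
```

```text
{'time': np.float64(11.48), 'position': array([ 460.03, -227.83,   41.14]), 'tool_rot': array([-3.14, -0.43,  2.97]), 'q': array([-0.52,  0.78, -0.1 ,  1.1 , -0.15, -0.33]), 'ft_force': array([ 2.06, -0.58,  6.01]), 'gripper_width': np.float64(13.5), 'gripper_force': np.float64(78.05)}
move [ 7.110e+00 -1.000e-02 -1.544e+01] [0. 0. 0.]
```

Emit:
arm_command --plan '[[[0.5,1.4,0,-3,0,0,0],[0.5,2.8,0,-6.2,0,0,0],[0.5,4.3,0,-9.3,0,0,0],[0.5,5.7,0,-12.4,0,0,0],[0.5,7.1,0,-15.4,0,0,0],[0.5,7.1,0,-15.4,0,0,0],[0.5,7.1,0,-15.4,0,0,0],[0.5,7.1,0,-15.4,0,0,0],[0.5,7.1,0,-15.4,0,0,0],[0.5,7.1,0,-15.4,0,0,0]]]'

```text
time: 12.32
position: [458.5, -226.7, 207.8]
tool_rot: [3.14, -0.437, 2.975]
ft_force: [-0.4, -0.5, -3.9]
gripper_width: 13.6
gripper_force: 78.8
```

```bash
python3 - <<'E'
from h import *
st();t=np.radians(25);x=np.radians(3.8);s=np.array([np.cos(x),np.sin(x),0])
R=axes(np.cos(t)*s-np.sin(t)*np.array([0,0,1]),[-s[1],s[0],0]);print(R.as_euler('xyz'))
o=manip.get_obs()
move([430,-100,280],R)
R0=Ro.from_euler('xyz',o["tool_rot"]);print(np.degrees((R0.inv()*R).magnitude()))
E
```

```text
{'time': np.float64(12.32), 'position': array([ 458.46, -226.7 ,  207.85]), 'tool_rot': array([ 3.14, -0.44,  2.97]), 'q': array([-0.52,  0.61,  0.05,  1.42, -0.15, -0.32]), 'ft_force': array([-0.4 , -0.49, -3.88]), 'gripper_width': np.float64(13.61), 'gripper_force': np.float64(78.84)}
[ 3.14159265  1.13446401 -3.07527014]
move [ 7.5  12.03 -4.44] [-0.087 -1.564 -0.245]
90.81813781860471
```

Emit:
arm_command --plan '[[[0.5,7.5,12,-4.4,-0.087,-1.564,-0.245],[0.5,7.5,12,-4.4,-0.087,-1.564,-0.245],[0.5,7.5,12,-4.4,-0.087,-1.564,-0.245],[0.5,7.5,12,-4.4,-0.087,-1.564,-0.245],[0.5,7.5,12,-4.4,-0.087,-1.564,-0.245],[0.5,7.5,12,-4.4,-0.087,-1.564,-0.245],[0.5,7.5,12,-4.4,-0.087,-1.564,-0.245],[0.5,7.5,12,-4.4,-0.087,-1.564,-0.245],[0.5,7.5,12,-4.4,-0.087,-1.564,-0.245],[0.5,7.5,12,-4.4,-0.087,-1.564,-0.245]]]'

```text
time: 13.15
position: [428.9, -99.4, 280.0]
tool_rot: [3.099, 0.808, 3.134]
ft_force: [1.3, -0.8, -5.4]
gripper_width: 13.9
gripper_force: 78.9
```

```bash
python3 - <<'E'
from h import *
st();R=Ro.from_euler('xyz',[3.1416,1.1345,-3.0753])
move([430,0,280],R)
E
```

```text
{'time': np.float64(13.15), 'position': array([428.89, -99.37, 280.01]), 'tool_rot': array([3.1 , 0.81, 3.13]), 'q': array([-0.75, -0.34, -1.08,  0.2 ,  0.55, -0.58]), 'ft_force': array([ 1.29, -0.8 , -5.4 ]), 'gripper_width': np.float64(13.91), 'gripper_force': np.float64(78.93)}
move [-0.02  9.93  0.45] [-0.019 -0.325 -0.049]
```

```bash
python3 - <<'E'
from h import *
R=Ro.from_euler('xyz',[3.1416,1.1345,-3.0753]);move([520,120,280],R)
E
```

```text
move [-6.18 21.71  7.4 ] [-0.019 -0.325 -0.049]
```

Emit:
arm_command --plan '[[[0.5,-6.2,21.7,7.4,-0.019,-0.325,-0.049],[0.5,-6.2,21.7,7.4,-0.019,-0.325,-0.049],[0.5,-6.2,21.7,7.4,-0.019,-0.325,-0.049],[0.5,-6.2,21.7,7.4,-0.019,-0.325,-0.049],[0.5,-6.2,21.7,7.4,-0.019,-0.325,-0.049],[0.5,-6.2,21.7,7.4,-0.019,-0.325,-0.049],[0.5,-6.2,21.7,7.4,-0.019,-0.325,-0.049],[0.5,-6.2,21.7,7.4,-0.019,-0.325,-0.049],[0.5,-6.2,21.7,7.4,-0.019,-0.325,-0.049],[0.5,-6.2,21.7,7.4,-0.019,-0.325,-0.049]]]'

```text
time: 13.98
position: [523.3, 120.8, 280.9]
tool_rot: [-3.141, 1.122, -3.073]
ft_force: [0.3, -0.6, -4.5]
gripper_width: 13.6
gripper_force: 79.3
```

```bash
python3 - <<'E'
from h import *
st();c=manip.capture("scene");cv2.imwrite("pics/s6.png",cv2.resize(c["frame"][0:300,160:420],(520,600)))
R=Ro.from_euler('xyz',[3.1416,1.1345,-3.0753]);move([590,236.4,200],R)
E
```

```text
{'time': np.float64(13.98), 'position': array([523.34, 120.77, 280.94]), 'tool_rot': array([-3.14,  1.12, -3.07]), 'q': array([ 0.11, -0.01, -1.3 , -0.84, -0.04,  0.02]), 'ft_force': array([ 0.35, -0.57, -4.47]), 'gripper_width': np.float64(13.6), 'gripper_force': np.float64(79.35)}
move [ 4.19 11.24 10.19] [-0.001 -0.011 -0.   ]
```

View pics/s6.png

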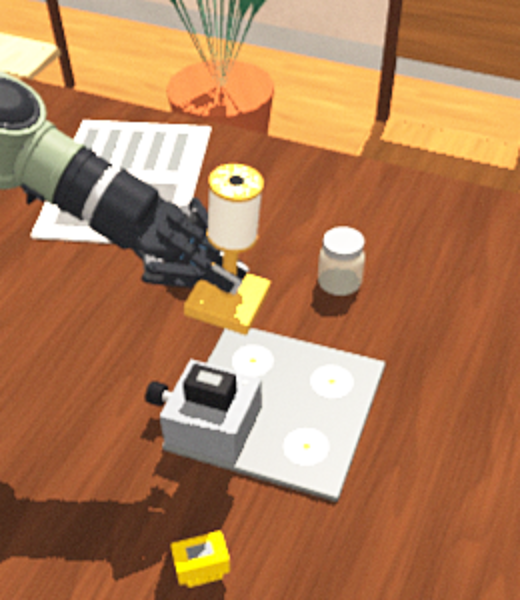

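The lamp hangs upright in the grip at (235,240), and the block sits home in the box at (210,385). Next I'll move it above the rear left place.

```bash
python3 - <<'E'
from h import *
R=Ro.from_euler('xyz',[3.1416,1.1345,-3.0753]);move([626,236.4,130],R)
E
```

```text
move [ 8.95 11.01 16.45] [-0.001 -0.011 -0.   ]
```

Emit:
arm_command --plan '[[[0.5,9,11,16.5,0,-0.01,0],[0.5,9,11,16.5,0,-0.01,0],[0.5,9,11,16.5,0,-0.01,0],[0.5,9,11,16.5,0,-0.01,0],[0.5,9,11,16.5,0,-0.01,0],[0.5,9,11,16.5,0,-0.01,0],[0.5,9,11,16.5,0,-0.01,0],[0.5,9,11,16.5,0,-0.01,0],[0.5,9,11,16.5,0,-0.01,0],[0.5,9,11,16.5,0,-0.01,0]]]'

```text
time: 14.87
position: [627.8, 234.7, 133.3]
tool_rot: [3.14, 1.139, -3.08]
ft_force: [-0.2, 0.4, -3.4]
gripper_width: 13.7
gripper_force: 79.3
```

```bash
cat > up.py <<'E'
from h import *
def upright(c,x,y):
    "upright lamp near x,y: shade top disc, foot points"
    P=cloud(c);ok=(c["range_z"]>0)&(np.hypot(P[...,0]-x,P[...,1]-y)<65);Z=P[...,2]
    h=cv2.cvtColor(c["frame"],cv2.COLOR_BGR2HSV)
    zt=np.percentile(Z[ok],99.5);m=ok&(Z>zt-9)&(h[...,2]>60)
    (cx,cy),r=cv2.minEnclosingCircle(P[m][:,:2].astype(np.float32));q=P[m];pl=np.linalg.lstsq(np.c_[q[:,:2]-q[:,:2].mean(0),np.ones(len(q))],q[:,2],rcond=None)[0]
    f=ok&(Z<zt-140)&(Z>zt-175)&(h[...,1]>110)&(h[...,2]>90)
    print("shade top",np.round([cx,cy,r,zt],1),"mean",q.mean(0).round(1),"slope",pl[:2].round(3),"foot",f.sum(),cv2.minAreaRect(P[f][:,:2].astype(np.float32)) if f.sum()>9 else "",np.percentile(P[f][:,2],[10,50,90]).round(1) if f.sum() else "")
E
python3 - <<'E'
from up import *
st()
for n in("top","scene"):
    c=manip.capture(n);upright(c,630,236)
E
```

```text
{'time': np.float64(14.87), 'position': array([627.82, 234.67, 133.25]), 'tool_rot': array([ 3.14,  1.14, -3.08]), 'q': array([ 0.36,  0.67, -1.07, -1.29, -0.27,  0.13]), 'ft_force': array([-0.2 ,  0.38, -3.38]), 'gripper_width': np.float64(13.71), 'gripper_force': np.float64(79.35)}
shade top [643.7 235.3  26.8 259.6] mean [642.8 234.9 255.6] slope [-0.07  -0.009] foot 238 ((630.4371948242188, 233.10244750976562), (78.24858093261719, 76.60588836669922), 2.256221294403076) [ 97.7 101.7 105.1]
shade top [642.4 237.2  27.6 260.5] mean [642.8 235.  257.7] slope [-0.082  0.025] foot 409 ((629.7318115234375, 236.64950561523438), (76.79651641845703, 81.51261901855469), 2.9134936332702637) [ 93.7 103.5 107.2]
```

```bash
python3 - <<'E'
from h import *
R=Ro.from_euler('xyz',[3.1416,1.21,-3.0753]);move([620,235.8,75],R)
E
```

```text
move [5.64 0.09 1.73] [-0.003 -0.07  -0.002]
```

Emit:
arm_command --plan '[[[0.5,1.4,0.1,0.4,0,-0.02,0],[0.5,2.8,0.1,0.9,0,-0.04,0],[0.5,4.2,0.1,1.3,0,-0.06,0],[0.5,5.6,0.1,1.7,0,-0.07,0],[0.5,5.6,0.1,1.7,0,-0.07,0],[0.5,5.6,0.1,1.7,0,-0.07,0],[0.5,5.6,0.1,1.7,0,-0.07,0],[0.5,5.6,0.1,1.7,0,-0.07,0],[0.5,5.6,0.1,1.7,0,-0.07,0],[0.5,5.6,0.1,1.7,0,-0.07,0]]]'

```text
time: 15.8
position: [620.3, 237.3, 75.5]
tool_rot: [3.139, 1.21, -3.08]
ft_force: [0.5, 0.0, -4.3]
gripper_width: 13.2
gripper_force: 79.7
```

```bash
python3 - <<'E'
from up import *
st()
for n in("top","scene"):
    c=manip.capture(n);upright(c,626,236)
R=Ro.from_euler('xyz',manip.get_obs()["tool_rot"]);move(manip.get_obs()["position"]+[0,0,-10],R);move(manip.get_obs()["position"]+[-10,0,0],R)
E
```

```text
{'time': np.float64(15.8), 'position': array([620.3 , 237.26,  75.47]), 'tool_rot': array([ 3.14,  1.21, -3.08]), 'q': array([ 0.38,  0.94, -1.08, -1.65, -0.29,  0.11]), 'ft_force': array([ 0.46,  0.03, -4.26]), 'gripper_width': np.float64(13.24), 'gripper_force': np.float64(79.68)}
shade top [627.6 237.3  26.5 202.3] mean [627.2 237.  198.7] slope [-0.014 -0.   ] foot 214 ((624.6607666015625, 235.81349182128906), (76.63607025146484, 76.32599639892578), 3.2732067108154297) [40.6 44.5 47.1]
shade top [626.2 239.   27.1 202.8] mean [626.8 237.2 200.3] slope [-0.015  0.032] foot 394 ((624.694091796875, 238.6534881591797), (76.53678894042969, 80.77586364746094), 3.9276037216186523) [35.7 46.  48.3]
move [ 0.94 -0.    0.35] [0. 0. 0.]
move [ 0.35  0.06 -0.93] [0. 0. 0.]
```

Emit:
arm_command --plan '[[[0.5,0.3,0,0.1,0,0,0],[0.5,0.6,0,0.25,0,0,0],[0.5,0.9,0,0.35,0,0,0],[0.5,1.1,0,0.45,0,0,0],[0.5,1.2,0,0.5,0,0,0],[0.5,1.25,0,0.5,0,0,0],[0.5,1.3,0,0.5,0,0,0],[0.5,1.3,0,0.5,0,0,0],[0.5,1.3,0,0.5,0,0,0],[0.5,1.3,0,0.5,0,0,0]]]'

```text
time: 16.73
position: [619.9, 237.1, 60.3]
tool_rot: [3.14, 1.209, -3.078]
ft_force: [-2.1, -0.3, 0.7]
gripper_width: 13.4
gripper_force: 80.3
```

```bash
python3 - <<'E'
from up import *
st();c=manip.capture("top");upright(c,626,236)
E
```

```text
{'time': np.float64(16.73), 'position': array([619.94, 237.05,  60.29]), 'tool_rot': array([ 3.14,  1.21, -3.08]), 'q': array([ 0.38,  0.98, -1.07, -1.68, -0.29,  0.11]), 'ft_force': array([-2.11, -0.31,  0.66]), 'gripper_width': np.float64(13.39), 'gripper_force': np.float64(80.32)}
shade top [626.  237.9  27.1 187.9] mean [626.  237.  183.7] slope [-0.013  0.   ] foot 209 ((624.300048828125, 235.59481811523438), (75.9967269897461, 76.51486206054688), 3.7320408821105957) [25.9 29.2 32.1]
```

Emit:
arm_command --plan '[[[6.5,0,0,0,0,0,0],[6.5,0,0,0,0,0,0],[6.5,0,0,0,0,0,0],[6.5,0,0,0,0,0,0],[6.5,0,0,-1,0,0,0],[6.5,0,0,-3,0,0,0],[6.5,0,0,-6,0,0,0],[6.5,0,0,-9,0,0,0],[6.5,0,0,-12,0,0,0],[6.5,0,0,-12,0,0,0]]]'

```text
time: 17.62
position: [517.5, 241.5, 100.0]
tool_rot: [-3.139, 1.209, -3.077]
ft_force: [-0.9, 0.4, -0.3]
gripper_width: 65.0
gripper_force: 0.0
```

```bash
python3 - <<'E'
from up import *
from lamps import lamps
st();c=manip.capture("top");upright(c,626,236)
R=Ro.from_euler('xyz',manip.get_obs()["tool_rot"]);move(manip.get_obs()["position"]+[0,0,150],R)
lamps(c)
E
```

```text
{'time': np.float64(17.62), 'position': array([517.45, 241.48,  99.98]), 'tool_rot': array([-3.14,  1.21, -3.08]), 'q': array([ 0.51,  0.96, -1.3 , -1.86, -0.41,  0.17]), 'ft_force': array([-0.95,  0.42, -0.35]), 'gripper_width': np.float64(64.96), 'gripper_force': np.float64(0.0)}
shade top [625.  236.3  27.  187. ] mean [624.9 236.7 183.2] slope [-0.008 -0.005] foot 424 ((624.3721923828125, 235.10708618164062), (76.80223083496094, 75.5417251586914), 2.8761425018310547) [24.6 28.7 31.9]
move [-14.02  -0.03  -5.34] [0. 0. 0.]
lamp n 959 g50 [ 459.8 -377.9] axis [ 0.95  -0.312] -18.2 shade len 169.6 footedge pr -157.2 stemz 45.1
```

Lamp 0 stands on the rear left place at (625,236). The other lamp has been knocked to a new spot, at (460,-378). I'll swing the tool back down and go over to it.

```bash
python3 - <<'E'
from lamps import *
a=np.array([.95,-.312]);t=np.radians(33);R=axes([-np.sin(t)*a[0],-np.sin(t)*a[1],-np.cos(t)],[-a[1],a[0],0])
Rm=axes([.0,0,-1],[-a[1],a[0],0])
move([500,120,260],Rm); print(R.as_euler('xyz'),Rm.as_euler('xyz'))
E
```

```text
move [-14.11 -11.97  -8.04] [0.227 1.192 0.332]
[-3.14159265 -0.57592302  2.82426965] [3.14159265 0.         2.82426965]
```

Emit:
arm_command --plan '[[[6.5,-3,0,-2,0.02,0.12,0.03],[6.5,-7,0,-4,0.05,0.24,0.06],[6.5,-10,-2,-6,0.07,0.36,0.1],[6.5,-14.1,-12,-8,0.227,1.192,0.332],[6.5,-14.1,-12,-8,0.227,1.192,0.332],[6.5,-14.1,-12,-8,0.227,1.192,0.332],[6.5,-14.1,-12,-8,0.227,1.192,0.332],[6.5,-14.1,-12,-8,0.227,1.192,0.332],[6.5,-14.1,-12,-8,0.227,1.192,0.332],[6.5,-14.1,-12,-8,0.227,1.192,0.332]]]'

```text
time: 18.5
position: [511.9, 147.3, 224.4]
tool_rot: [3.081, 0.67, 3.002]
ft_force: [1.9, 0.3, -0.8]
gripper_width: 64.3
gripper_force: 0.0
```

```bash
cat > pre.py <<'E'
from lamps import *
st();L=lamps(manip.capture("top"))[-1];g,a=L
t=np.radians(33);R=axes([-np.sin(t)*a[0],-np.sin(t)*a[1],-np.cos(t)],[-a[1],a[0],0]);z=R.as_matrix()[:,2]
move([g[0],g[1],36]-111*z,R)
E
python3 pre.py
```

```text
{'time': np.float64(18.5), 'position': array([511.93, 147.32, 224.42]), 'tool_rot': array([3.08, 0.67, 3.  ]), 'q': array([ 0.23, -0.  , -0.94, -0.02, -0.17,  0.29]), 'ft_force': array([ 1.9 ,  0.27, -0.76]), 'gripper_width': np.float64(64.32), 'gripper_force': np.float64(0.0)}
lamp n 962 g50 [ 465.7 -386.3] axis [ 0.957 -0.29 ] -16.8 shade len 169.2 footedge pr -156.0 stemz 44.6
move [ -0.79 -54.88  10.09] [0.057 1.235 0.198]
```

Emit:
arm_command --plan '[[[6.5,1,-40,0,0.057,1.235,0.198],[6.5,1,-40,0,0.057,1.235,0.198],[6.5,1,-40,0,0.057,1.235,0.198],[6.5,1,-40,0,0.057,1.235,0.198],[6.5,1,-40,0,0.057,1.235,0.198],[6.5,1,-40,0,0.057,1.235,0.198],[6.5,1,-40,0,0.057,1.235,0.198],[6.5,1,-40,0,0.057,1.235,0.198],[6.5,1,-40,0,0.057,1.235,0.198],[6.5,1,-40,0,0.057,1.235,0.198]]]'

```text
time: 19.38
position: [465.4, -252.0, 197.8]
tool_rot: [3.138, -0.565, 2.852]
ft_force: [1.7, 0.4, 0.3]
gripper_width: 64.9
gripper_force: 0.0
```

```bash
python3 pre.py
```

```text
{'time': np.float64(19.38), 'position': array([ 465.35, -252.02,  197.79]), 'tool_rot': array([ 3.14, -0.57,  2.85]), 'q': array([-0.56,  0.76,  0.24,  1.6 , -0.14, -0.23]), 'ft_force': array([1.72, 0.4 , 0.29]), 'gripper_width': np.float64(64.94), 'gripper_force': np.float64(0.0)}Traceback (most recent call last):
  File "pre.py", line 2, in <module>
    st();L=lamps(manip.capture("top"))[-1];g,a=L
           ~~~~~~~~~~~~~~~~~~~~~~~~~~~^^^^
IndexError: list index out of range
```

```bash
cat > pre2.py <<'E'
from h import *
import sys
g=np.array([465.7,-386.3]);a=np.array([.957,-.29]);back=float(sys.argv[1])
t=np.radians(33);R=axes([-np.sin(t)*a[0],-np.sin(t)*a[1],-np.cos(t)],[-a[1],a[0],0]);z=R.as_matrix()[:,2]
st();move([g[0],g[1],36]-back*z,R)
c=manip.capture("wrist");cv2.imwrite("pics/w7.png",c["frame"]);P=cloud(c)
d=P[...,:2]-g;al=d@a;la=d@[-a[1],a[0]];ok=(c["range_z"]>0)&(P[...,2]<95)
for lo in range(-80,60,8):
    k=ok&(abs(la)<60)&(P[...,2]>22)&(al>=lo)&(al<lo+8);print(lo,k.sum(),np.percentile(la[k],[2,50,98]).round(1) if k.sum()>5 else "",np.percentile(P[k][:,2],[50,98]).round(1) if k.sum() else "")
E
python3 pre2.py 111
```

```text
{'time': np.float64(19.43), 'position': array([ 464.9 , -255.09,  187.16]), 'tool_rot': array([ 3.13, -0.59,  2.85]), 'q': array([-0.56,  0.79,  0.26,  1.61, -0.14, -0.23]), 'ft_force': array([  0.27,  -3.52, -16.65]), 'gripper_width': np.float64(64.91), 'gripper_force': np.float64(0.0)}
move [-11.44 -12.56  -0.74] [ 0.005 -0.013  0.003]
-80 0  
-72 0  
-64 0  
-56 0  
-48 566 [-37.9  -4.1  23.9] [77.8 80.1]
-40 769 [-39.  -10.3  19.4] [78.7 80.1]
-32 237 [-40.  -32.2  15.1] [78.  79.5]
-24 0  
-16 0  
-8 0  
0 0  
8 17 [1.5 4.6 6.3] [39.5 43.8]
16 172 [-2.3  3.5  6.7] [40.9 43.6]
24 249 [-6.9  1.8  6.5] [40.8 43.2]
32 260 [-7.6  1.3  6.5] [40.1 42.3]
40 249 [-7.6  1.7  6.5] [39.5 41.9]
48 7 [5.1 6.  6.2] [32.  35.7]
56 0
```

Emit:
arm_command --plan '[[[6.5,-11.4,-12.6,-0.7,0,-0.013,0],[6.5,-11.4,-12.6,-0.7,0,-0.013,0],[6.5,-11.4,-12.6,-0.7,0,-0.013,0],[6.5,-11.4,-12.6,-0.7,0,-0.013,0],[6.5,-11.4,-12.6,-0.7,0,-0.013,0],[6.5,-11.4,-12.6,-0.7,0,-0.013,0],[6.5,-11.4,-12.6,-0.7,0,-0.013,0],[6.5,-11.4,-12.6,-0.7,0,-0.013,0],[6.5,-11.4,-12.6,-0.7,0,-0.013,0],[6.5,-11.4,-12.6,-0.7,0,-0.013,0]]]'

```text
time: 20.32
position: [527.3, -395.7, 146.4]
tool_rot: [3.137, -0.546, 2.858]
ft_force: [-0.2, 0.6, 0.2]
gripper_width: 65.0
gripper_force: 0.0
```

```bash
python3 pre2.py 11
```

```text
{'time': np.float64(20.32), 'position': array([ 527.28, -395.69,  146.41]), 'tool_rot': array([ 3.14, -0.55,  2.86]), 'q': array([-0.67,  1.08,  0.76,  1.77, -0.19, -0.34]), 'ft_force': array([-0.21,  0.56,  0.18]), 'gripper_width': np.float64(65.0), 'gripper_force': np.float64(0.0)}
move [-0.49 -0.88 11.54] [-0.001  0.03   0.009]
-80 0  
-72 0  
-64 0  
-56 0  
-48 271 [-38.9  -3.5  35. ] [78.6 79.7]
-40 1250 [-39.   -2.1  35. ] [78.5 79.8]
-32 3262 [-38.7  -1.9  34.8] [68.2 78.8]
-24 209 [-9.6 -2.3  5.3] [44.8 47. ]
-16 201 [-9.3 -1.5  5.4] [44.2 46.2]
-8 203 [-9.2 -1.3  5.5] [43.5 45.8]
0 211 [-8.9 -1.8  5.6] [43.  45.1]
8 216 [-9.7 -1.7  5.7] [42.2 44.3]
16 224 [-9.4 -1.6  5.8] [41.6 43.6]
24 225 [-9.2 -1.5  5.9] [40.8 42.8]
32 230 [-9.  -1.4  5.9] [40.1 42.2]
40 233 [-8.8 -1.2  6. ] [39.4 41.4]
48 294 [-21.2  -1.7  15.8] [38.6 41.1]
56 787 [-25.6  -0.9  23.6] [53.8 58.3]
```

View pics/w7.png

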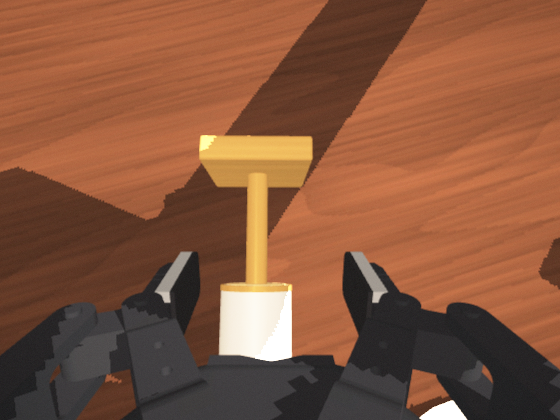

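The stem is at (257,230), roughly midway between the jaws and a couple of mm to the left. I'll approach and grip.

Emit:
arm_command --plan '[[[6.5,-0.5,-1.05,2.5,0,0.03,0.01],[6.5,-0.5,-1.05,5,0,0.03,0.01],[6.5,-0.5,-1.05,8,0,0.03,0.01],[6.5,-0.5,-1.05,10,0,0.03,0.01],[6.5,-0.5,-1.05,11.5,0,0.03,0.01],[6.5,-0.5,-1.05,11.5,0,0.03,0.01],[6.5,-0.5,-1.05,11.5,0,0.03,0.01],[0.5,-0.5,-1.05,11.5,0,0.03,0.01],[0.5,-0.5,-1.05,11.5,0,0.03,0.01],[0.5,-0.5,-1.05,11.5,0,0.03,0.01]]]'

```text
time: 21.2
position: [471.6, -391.1, 44.1]
tool_rot: [-3.139, -0.576, 2.845]
ft_force: [-0.4, -0.4, 0.8]
gripper_width: 29.3
gripper_force: 0.0
```

Emit:
arm_command --plan '[[[0.5,0,0,0,0,0,0],[0.5,0,0,0,0,0,0],[0.5,0,0,0,0,0,0],[0.5,0,0,0,0,0,0],[0.5,0,0,0,0,0,0],[0.5,0,0,0,0,0,0],[0.5,0,0,0,0,0,0],[0.5,0,0,0,0,0,0],[0.5,0,0,0,0,0,0],[0.5,0,0,0,0,0,0]]]'

```text
time: 22.03
position: [471.3, -390.8, 43.9]
tool_rot: [-3.14, -0.577, 2.845]
ft_force: [2.4, 0.5, 6.7]
gripper_width: 13.2
gripper_force: 78.1
```

```bash
python3 - <<'E'
from h import *
st();o=manip.get_obs();R=Ro.from_euler('xyz',o["tool_rot"]);move(o["position"]+[0,0,190],R)
E
```

```text
{'time': np.float64(22.03), 'position': array([ 471.33, -390.82,   43.87]), 'tool_rot': array([-3.14, -0.58,  2.85]), 'q': array([-0.71,  1.06,  0.44,  1.49, -0.22, -0.35]), 'ft_force': array([2.4 , 0.48, 6.7 ]), 'gripper_width': np.float64(13.19), 'gripper_force': np.float64(78.14)}
move [ 10.36  -0.02 -15.93] [0. 0. 0.]
```

Emit:
arm_command --plan '[[[0.5,1.5,0,-2.5,0,0,0],[0.5,3.5,0,-5.5,0,0,0],[0.5,5.5,0,-8.5,0,0,0],[0.5,7.5,0,-11.5,0,0,0],[0.5,9,0,-14,0,0,0],[0.5,10.4,0,-16,0,0,0],[0.5,10.4,0,-16,0,0,0],[0.5,10.4,0,-16,0,0,0],[0.5,10.4,0,-16,0,0,0],[0.5,10.4,0,-16,0,0,0]]]'

```text
time: 22.87
position: [470.4, -390.0, 231.1]
tool_rot: [3.14, -0.582, 2.846]
ft_force: [-0.6, 0.2, -5.3]
gripper_width: 13.4
gripper_force: 78.3
```

```bash
cat > fin.py <<'E'
from h import *
import sys
x,y,z,az,t=map(float,sys.argv[1:6]);az,t=np.radians([az,t]);s=np.array([np.cos(az),np.sin(az),0])
R=axes(np.cos(t)*s-np.sin(t)*np.array([0,0,1]),[-s[1],s[0],0]);st();move([x,y,z],R)
E
python3 fin.py 450 -200 290 -15 33
```

```text
{'time': np.float64(22.87), 'position': array([ 470.39, -390.01,  231.1 ]), 'tool_rot': array([ 3.14, -0.58,  2.85]), 'q': array([-0.71,  0.93,  0.65,  1.83, -0.22, -0.35]), 'ft_force': array([-0.6 ,  0.17, -5.33]), 'gripper_width': np.float64(13.43), 'gripper_force': np.float64(78.33)}
move [ 9.49 17.58 -0.79] [-0.007 -1.577 -0.037]
```

Emit:
arm_command --plan '[[[0.5,9.5,17.6,-0.8,0,-1.577,-0.037],[0.5,9.5,17.6,-0.8,0,-1.577,-0.037],[0.5,9.5,17.6,-0.8,0,-1.577,-0.037],[0.5,9.5,17.6,-0.8,0,-1.577,-0.037],[0.5,9.5,17.6,-0.8,0,-1.577,-0.037],[0.5,9.5,17.6,-0.8,0,-1.577,-0.037],[0.5,9.5,17.6,-0.8,0,-1.577,-0.037],[0.5,9.5,17.6,-0.8,0,-1.577,-0.037],[0.5,9.5,17.6,-0.8,0,-1.577,-0.037],[0.5,9.5,17.6,-0.8,0,-1.577,-0.037]]]'

```text
time: 23.7
position: [448.6, -198.6, 290.8]
tool_rot: [-3.14, 0.601, 2.873]
ft_force: [-0.1, -1.2, -3.3]
gripper_width: 13.1
gripper_force: 78.6
```

```bash
python3 fin.py 500 50 270 -15 30
```

```text
{'time': np.float64(23.7), 'position': array([ 448.61, -198.6 ,  290.76]), 'tool_rot': array([-3.14,  0.6 ,  2.87]), 'q': array([-0.71, -0.19, -0.84,  0.37,  0.24, -0.37]), 'ft_force': array([-0.1 , -1.15, -3.33]), 'gripper_width': np.float64(13.13), 'gripper_force': np.float64(78.61)}
move [ 2.53 25.33  0.74] [-0.007 -0.447 -0.005]
```

Emit:
arm_command --plan '[[[0.5,2.5,25.3,0.7,0,-0.447,0],[0.5,2.5,25.3,0.7,0,-0.447,0],[0.5,2.5,25.3,0.7,0,-0.447,0],[0.5,2.5,25.3,0.7,0,-0.447,0],[0.5,2.5,25.3,0.7,0,-0.447,0],[0.5,2.5,25.3,0.7,0,-0.447,0],[0.5,2.5,25.3,0.7,0,-0.447,0],[0.5,2.5,25.3,0.7,0,-0.447,0],[0.5,2.5,25.3,0.7,0,-0.447,0],[0.5,2.5,25.3,0.7,0,-0.447,0]]]'

```text
time: 24.53
position: [499.8, 49.6, 268.9]
tool_rot: [-3.133, 1.039, 2.882]
ft_force: [-0.3, -0.4, -4.7]
gripper_width: 13.5
gripper_force: 79.7
```

```bash
python3 fin.py 500 225 200 -15 30
```

```text
{'time': np.float64(24.53), 'position': array([499.82,  49.65, 268.92]), 'tool_rot': array([-3.13,  1.04,  2.88]), 'q': array([ 0.15, -0.07, -1.25, -0.6 , -0.36,  0.22]), 'ft_force': array([-0.34, -0.4 , -4.74]), 'gripper_width': np.float64(13.48), 'gripper_force': np.float64(79.66)}
move [ 8.21 16.95 -0.5 ] [-0.006 -0.008  0.001]
```

Emit:
arm_command --plan '[[[0.5,8.2,17,-0.5,0,-0.008,0],[0.5,8.2,17,-0.5,0,-0.008,0],[0.5,8.2,17,-0.5,0,-0.008,0],[0.5,8.2,17,-0.5,0,-0.008,0],[0.5,8.2,17,-0.5,0,-0.008,0],[0.5,8.2,17,-0.5,0,-0.008,0],[0.5,8.2,17,-0.5,0,-0.008,0],[0.5,8.2,17,-0.5,0,-0.008,0],[0.5,8.2,17,-0.5,0,-0.008,0],[0.5,8.2,17,-0.5,0,-0.008,0]]]'

```text
time: 25.37
position: [503.3, 222.2, 203.7]
tool_rot: [-3.139, 1.053, 2.871]
ft_force: [1.6, 0.3, -2.9]
gripper_width: 13.6
gripper_force: 79.9
```

```bash
python3 - <<'E'
from up import *
for n in("top","scene"):
    c=manip.capture(n);upright(c,510,225)
upright(c,625,236)
cv2.imwrite("pics/s8.png",cv2.resize(c["frame"][20:260,150:400],(600,576)))
E
python3 fin.py 495 225 110 -15 30
```

```text
shade top [514.7 219.   26.6 325.4] mean [514.2 218.7 322.2] slope [-0.02   0.011] foot 322 ((507.0516357421875, 208.8846435546875), (55.780426025390625, 75.89735412597656), 74.54045867919922) [165.  167.8 170.5]
shade top [514.  221.7  28.1 326.3] mean [515.  218.2 324. ] slope [-0.041  0.04 ] foot 639 ((510.434814453125, 220.9851837158203), (79.7406997680664, 79.2829818725586), 72.29381561279297) [159.2 169.7 172.1]
shade top [623.3 238.9  29.1 187.6] mean [624.2 236.3 185.1] slope [0.002 0.029] foot 359 ((625.386474609375, 236.49928283691406), (75.54585266113281, 77.6034927368164), 4.197658538818359) [18.  30.4 33.5]
{'time': np.float64(25.47), 'position': array([503.48, 222.72, 203.94]), 'tool_rot': array([-3.14,  1.05,  2.87]), 'q': array([ 0.63,  0.28, -1.06, -0.6 , -0.75,  0.56]), 'ft_force': array([-0.12,  0.22, -3.11]), 'gripper_width': np.float64(13.02), 'gripper_force': np.float64(79.88)}
move [ 8.6  -0.    3.88] [-0.009  0.006 -0.005]
```

View pics/s8.png

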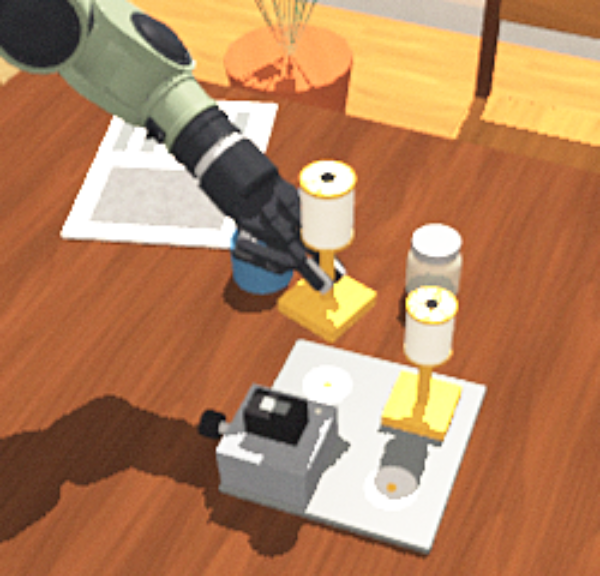

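The lamp hangs almost upright at (328,230), the placed lamp stands at (430,340), and the hand is well above the mug. I'll lower it to the front left place.

```bash
python3 fin.py 496.5 229.5 85 -15 28
```

```text
{'time': np.float64(25.47), 'position': array([503.48, 222.72, 203.94]), 'tool_rot': array([-3.14,  1.05,  2.87]), 'q': array([ 0.63,  0.28, -1.06, -0.6 , -0.75,  0.56]), 'ft_force': array([-0.12,  0.22, -3.11]), 'gripper_width': np.float64(13.02), 'gripper_force': np.float64(79.88)}
move [10.76  0.47  5.14] [-0.009 -0.029 -0.004]
```

Emit:
arm_command --plan '[[[0.5,2.2,0.5,1,0,-0.02,0],[0.5,4.3,0.5,2,0,-0.029,0],[0.5,6.5,0.5,3.1,0,-0.029,0],[0.5,8.6,0.5,4.1,0,-0.029,0],[0.5,10.8,0.5,5.1,0,-0.029,0],[0.5,10.8,0.5,5.1,0,-0.029,0],[0.5,10.8,0.5,5.1,0,-0.029,0],[0.5,10.8,0.5,5.1,0,-0.029,0],[0.5,10.8,0.5,5.1,0,-0.029,0],[0.5,10.8,0.5,5.1,0,-0.029,0]]]'

```text
time: 26.3
position: [496.9, 231.7, 87.0]
tool_rot: [3.136, 1.085, 2.866]
ft_force: [0.5, 0.4, -3.9]
gripper_width: 13.2
gripper_force: 79.8
```

```bash
python3 - <<'E'
from up import *
for n in("top","scene"):
    c=manip.capture(n);upright(c,506,227)
E
python3 fin.py 496.5 229.5 64 -15 28
```

```text
shade top [504.3 229.   26.5 209.5] mean [504.5 228.7 205.7] slope [ 0.01  -0.011] foot 291 ((505.1211853027344, 225.65432739257812), (72.82709503173828, 76.46649169921875), 75.58065032958984) [47.9 51.4 54.1]
shade top [503.4 231.3  28.3 210. ] mean [504.4 228.7 207.4] slope [-0.001  0.028] foot 514 ((504.1806640625, 230.42654418945312), (80.00116729736328, 80.10913848876953), 74.3795166015625) [44.1 53.2 55.8]
{'time': np.float64(26.4), 'position': array([496.66, 231.6 ,  86.51]), 'tool_rot': array([3.14, 1.08, 2.87]), 'q': array([ 0.67,  0.69, -1.13, -1.08, -0.8 ,  0.57]), 'ft_force': array([-0.6 , -0.14, -3.88]), 'gripper_width': np.float64(13.22), 'gripper_force': np.float64(79.76)}
move [ 1.97 -0.21  1.09] [-0.007  0.002 -0.006]
```

Emit:
arm_command --plan '[[[0.5,0.5,-0.1,0.3,0,0,0],[0.5,1.0,-0.1,0.55,0,0,0],[0.5,1.4,-0.1,0.75,0,0,0],[0.5,1.6,-0.1,0.85,0,0,0],[0.5,1.7,-0.1,0.92,0,0,0],[0.5,1.8,-0.1,0.97,0,0,0],[0.5,1.9,-0.1,1.03,0,0,0],[0.5,1.95,-0.1,1.06,0,0,0],[0.5,1.95,-0.1,1.06,0,0,0],[0.5,1.95,-0.1,1.06,0,0,0]]]'

```text
time: 27.23
position: [495.8, 229.6, 64.4]
tool_rot: [-3.141, 1.087, 2.869]
ft_force: [-10.6, 0.8, 11.3]
gripper_width: 13.4
gripper_force: 81.8
```

```bash
python3 - <<'E'
from up import *
st()
for n in("top","scene"):
    c=manip.capture(n);upright(c,504,228)
E
```

```text
{'time': np.float64(27.23), 'position': array([495.78, 229.61,  64.39]), 'tool_rot': array([-3.14,  1.09,  2.87]), 'q': array([ 0.67,  0.76, -1.13, -1.16, -0.8 ,  0.57]), 'ft_force': array([-10.59,   0.83,  11.29]), 'gripper_width': np.float64(13.38), 'gripper_force': np.float64(81.82)}
shade top [504.4 227.2  26.6 186.9] mean [504.2 226.8 183.3] slope [ 0.    -0.003] foot 271 ((503.2366638183594, 221.4772186279297), (67.38801574707031, 76.94815063476562), 74.72319030761719) [25.2 28.9 32. ]
shade top [503.4 230.3  28.5 187.8] mean [503.9 226.9 185.1] slope [-0.005  0.016] foot 433 ((503.6170654296875, 227.1088104248047), (76.06094360351562, 79.09239196777344), 75.71489715576172) [23.5 30.9 33.5]
```

Emit:
arm_command --plan '[[[6.5,0,0,0,0,0,0],[6.5,0,0,0,0,0,0],[6.5,0,0,0,0,0,0],[6.5,0,0,0,0,0,0],[6.5,0,0,-1,0,0,0],[6.5,0,0,-3,0,0,0],[6.5,0,0,-5,0,0,0],[6.5,0,0,-7,0,0,0],[6.5,0,0,-9,0,0,0],[6.5,0,0,-9,0,0,0]]]'

```text
time: 28.17
position: [416.9, 251.9, 105.7]
tool_rot: [-3.136, 1.082, 2.879]
ft_force: [0.4, -0.6, -0.7]
gripper_width: 65.3
gripper_force: 0.0
```

```bash
python3 - <<'E'
from up import *
for n in("top","scene"):
    c=manip.capture(n);upright(c,504,228);upright(c,625,236)
E
python3 fin.py 400 200 220 -15 60
```

```text
shade top [504.2 227.2  26.6 186.7] mean [504.1 226.8 183.2] slope [0.001 0.01 ] foot 398 ((503.57415771484375, 225.0421600341797), (75.1176986694336, 77.54632568359375), 73.91230010986328) [25.6 28.7 31.9]
shade top [625.  237.3  26.7 187.2] mean [624.9 236.5 183.4] slope [-0.008 -0.005] foot 430 ((623.7695922851562, 235.5078125), (76.26559448242188, 77.33759307861328), 4.115316390991211) [24.9 28.7 31.9]
shade top [501.4 227.7  28.1 187.9] mean [503.9 226.8 185.1] slope [-0.017  0.029] foot 479 ((503.55841064453125, 227.15652465820312), (76.56123352050781, 78.83589935302734), 74.83033752441406) [25.  31.2 33.7]
shade top [621.8 238.6  28.8 187.6] mean [624.2 236.6 185.2] slope [0.007 0.02 ] foot 424 ((625.4170532226562, 235.72647094726562), (75.75360870361328, 77.05558013916016), 3.0402259826660156) [19.2 30.7 33.3]
{'time': np.float64(28.27), 'position': array([419.13, 252.26, 105.26]), 'tool_rot': array([3.14, 1.08, 2.87]), 'q': array([ 0.85,  0.58, -1.16, -0.86, -0.92,  0.77]), 'ft_force': array([-0.08, -0.08, -0.31]), 'gripper_width': np.float64(65.27), 'gripper_force': np.float64(0.0)}
move [-9.92 -5.54 -5.78] [-0.004  0.56  -0.005]
```

Both lamps stand within 3 mm of their places. Now the knob: I'll go above it with the tool pointing down.

Emit:
arm_command --plan '[[[6.5,-9.9,-5.5,-5.8,0,0.56,0],[6.5,-9.9,-5.5,-5.8,0,0.56,0],[6.5,-9.9,-5.5,-5.8,0,0.56,0],[6.5,-9.9,-5.5,-5.8,0,0.56,0],[6.5,-9.9,-5.5,-5.8,0,0.56,0],[6.5,-9.9,-5.5,-5.8,0,0.56,0],[6.5,-9.9,-5.5,-5.8,0,0.56,0],[6.5,-9.9,-5.5,-5.8,0,0.56,0],[6.5,-9.9,-5.5,-5.8,0,0.56,0],[6.5,-9.9,-5.5,-5.8,0,0.56,0]]]'

```text
time: 29.1
position: [399.7, 199.1, 217.4]
tool_rot: [-3.139, 0.523, 2.872]
ft_force: [-0.5, 0.4, -0.4]
gripper_width: 64.6
gripper_force: 0.0
```

```bash
python3 fin.py 405 94 180 3.8 90
```

```text
{'time': np.float64(29.1), 'position': array([399.69, 199.06, 217.43]), 'tool_rot': array([-3.14,  0.52,  2.87]), 'q': array([ 0.52, -0.03, -0.86,  0.36, -0.37,  0.72]), 'ft_force': array([-0.53,  0.4 , -0.39]), 'gripper_width': np.float64(64.65), 'gripper_force': np.float64(0.0)}
move [-1.   -9.97  4.92] [-0.091  0.517 -0.329]
```

Emit:
arm_command --plan '[[[6.5,-1,-10,4.9,-0.091,0.517,-0.329],[6.5,-1,-10,4.9,-0.091,0.517,-0.329],[6.5,-1,-10,4.9,-0.091,0.517,-0.329],[6.5,-1,-10,4.9,-0.091,0.517,-0.329],[6.5,-1,-10,4.9,-0.091,0.517,-0.329],[6.5,-1,-10,4.9,-0.091,0.517,-0.329],[6.5,-1,-10,4.9,-0.091,0.517,-0.329],[6.5,-1,-10,4.9,-0.091,0.517,-0.329],[6.5,-1,-10,4.9,-0.091,0.517,-0.329],[6.5,-1,-10,4.9,-0.091,0.517,-0.329]]]'

```text
time: 29.93
position: [403.7, 95.3, 181.3]
tool_rot: [3.14, 0.001, -3.073]
ft_force: [0.6, 0.8, 1.0]
gripper_width: 65.3
gripper_force: 0.0
```

```bash
python3 - <<'E'
from h import *
c=manip.capture("wrist");P=cloud(c);Z=P[...,2];m=(c["range_z"]>0)&(Z>48)&(Z<66)&(P[...,0]<437)&(P[...,0]>360)&(abs(P[...,1]-95)<40)
r,q=rect(P,m);print(r,q.mean(0),q.max(0),np.percentile(q[:,0],[1,99]))
cv2.imwrite("pics/w9.png",c["frame"])
E
python3 fin.py 417 94.6 48 3.8 90
```

```text
((422.734130859375, 95.48280334472656), (29.009674072265625, 30.531917572021484), 3.0712292194366455) [418.8243719   95.1177717   56.82432977] [436.89454897 110.6203011   62.37093435] [408.08203292 436.47460862]
{'time': np.float64(29.98), 'position': array([403.98,  95.25, 181.64]), 'tool_rot': array([ 3.14,  0.  , -3.07]), 'q': array([ 0.05,  0.15, -0.63,  0.79,  0.  , -0.02]), 'ft_force': array([0.55, 0.22, 0.43]), 'gripper_width': np.float64(65.05), 'gripper_force': np.float64(0.0)}
move [-1.28 -0.17 13.36] [0.001 0.001 0.003]
```

View pics/w9.png

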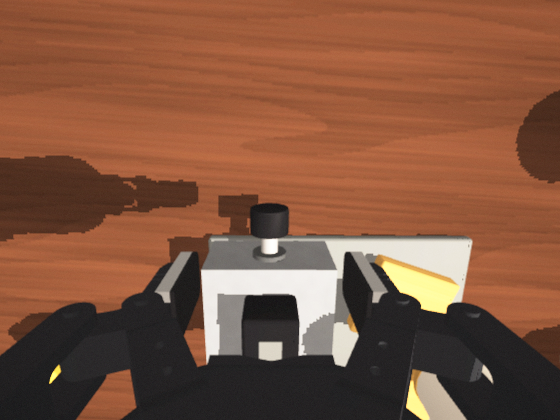

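The knob head is at (269,220), midway between the jaws, and the block is home at (270,325). I'll descend and grip the knob.

Emit:
arm_command --plan '[[[6.5,-1.2,0,4,0,0,0],[6.5,-1.2,0,8,0,0,0],[6.5,-1.2,0,11,0,0,0],[6.5,-1.2,0,13.3,0,0,0],[6.5,-1.2,0,13.3,0,0,0],[6.5,-1.2,0,13.3,0,0,0],[2,-1.2,0,13.3,0,0,0],[2,-1.2,0,13.3,0,0,0],[2,-1.2,0,13.3,0,0,0],[2,-1.2,0,13.3,0,0,0]]]' --squeeze 60

```text
time: 30.82
position: [418.7, 95.1, 50.7]
tool_rot: [3.141, 0.004, -3.074]
ft_force: [-2.9, -1.7, 9.5]
gripper_width: 30.0
gripper_force: 58.5
```

Emit:
arm_command --plan '[[[2,0,0,0,0,0,0],[2,0,0,0,0,0,0],[2,0,0,0,0,0,0],[2,0,0,0,0,0,0],[2,0,0,0,0,0,0],[2,0,0,0,0,0,0],[2,0,0,0,0,0,0],[2,0,0,0,0,0,0],[2,0,0,0,0,0,0],[2,0,0,0,0,0,0]]]'

```text
time: 31.65
position: [418.7, 95.1, 50.7]
tool_rot: [3.141, 0.004, -3.074]
ft_force: [-1.7, -1.5, 8.5]
gripper_width: 30.5
gripper_force: 58.5
```

Gripped. I'll pull 31 mm along the tool's +x and hold.

Emit:
arm_command --plan '[[[2,0.6,0,0,0,0,0],[2,1.2,0,0,0,0,0],[2,1.8,0,0,0,0,0],[2,2.3,0,0,0,0,0],[2,2.7,0,0,0,0,0],[2,2.9,0,0,0,0,0],[2,3.0,0,0,0,0,0],[2,3.1,0,0,0,0,0],[2,3.1,0,0,0,0,0],[2,3.1,0,0,0,0,0]]]'

```text
time: 32.48
position: [390.9, 93.3, 50.8]
tool_rot: [3.141, 0.01, -3.075]
ft_force: [7.3, -1.5, 4.1]
gripper_width: 30.2
gripper_force: 59.5
```

```bash
python3 - <<'E'
from h import *
st();c=manip.capture("wrist");P=cloud(c);Z=P[...,2];m=(c["range_z"]>0)&(Z>40)&(Z<64)&(P[...,0]<437)&(P[...,0]>340)&(abs(P[...,1]-94)<10)
x=P[m][:,0];print(m.sum(),np.percentile(x,[1,50,99]) if m.sum() else "")
E
```

```text
{'time': np.float64(32.48), 'position': array([390.92,  93.25,  50.76]), 'tool_rot': array([ 3.14,  0.01, -3.07]), 'q': array([ 0.05,  0.34, -0.83,  0.4 ,  0.  , -0.02]), 'ft_force': array([ 7.29, -1.54,  4.14]), 'gripper_width': np.float64(30.16), 'gripper_force': np.float64(59.5)}
4437 [380.19599349 390.13047792 422.25345388]
```

About 28 mm out. I'll pull the rest of the way to the stop and hold.

Emit:
arm_command --plan '[[[2,0.1,0,0,0,0,0],[2,0.2,0,0,0,0,0],[2,0.3,0,0,0,0,0],[2,0.4,0,0,0,0,0],[2,0.4,0,0,0,0,0],[2,0.4,0,0,0,0,0],[2,0.4,0,0,0,0,0],[2,0.4,0,0,0,0,0],[2,0.4,0,0,0,0,0],[2,0.4,0,0,0,0,0]]]'

```text
time: 33.37
position: [388.6, 93.1, 50.9]
tool_rot: [3.141, 0.013, -3.075]
ft_force: [10.8, -1.9, -0.7]
gripper_width: 30.4
gripper_force: 59.6
```

```bash
python3 - <<'E'
from h import *
st();c=manip.capture("wrist");P=cloud(c);Z=P[...,2];m=(c["range_z"]>0)&(Z>40)&(Z<64)&(P[...,0]<437)&(P[...,0]>340)&(abs(P[...,1]-94)<10)
x=P[m][:,0];print(np.percentile(x,[1,50,99]))
E
```

```text
{'time': np.float64(33.37), 'position': array([388.62,  93.11,  50.86]), 'tool_rot': array([ 3.14,  0.01, -3.07]), 'q': array([ 0.05,  0.33, -0.84,  0.39,  0.  , -0.02]), 'ft_force': array([10.75, -1.85, -0.74]), 'gripper_width': np.float64(30.41), 'gripper_force': np.float64(59.57)}
[377.85388978 387.87176912 419.88082124]
```

The knob is at its stop, with 30 mm of travel and the force rising. I'll let it go and withdraw upward.

Emit:
arm_command --plan '[[[6.5,0,0,0,0,0,0],[6.5,0,0,0,0,0,0],[6.5,0,0,0,0,0,0],[6.5,0,0,0,0,0,0],[6.5,0,0,-2,0,0,0],[6.5,0,0,-5,0,0,0],[6.5,0,0,-8,0,0,0],[6.5,0,0,-11,0,0,0],[6.5,0,0,-14,0,0,0],[6.5,0,0,-14,0,0,0]]]'

```text
time: 34.25
position: [384.7, 93.2, 193.3]
tool_rot: [3.14, 0.008, -3.074]
ft_force: [1.5, -0.1, 0.1]
gripper_width: 65.2
gripper_force: 0.0
```

Emit:
arm_command --plan '[[[6.5,0,-6,-4,0,0,0],[6.5,0,-12,-4,0,0,0],[6.5,0,-18,-4,0,0,0],[6.5,0,-18,-4,0,0,0],[6.5,0,-18,-4,0,0,0],[6.5,0,-18,-4,0,0,0],[6.5,0,-18,-4,0,0,0],[6.5,0,-18,-4,0,0,0],[6.5,0,-18,-4,0,0,0],[6.5,0,-18,-4,0,0,0]]]'

```text
time: 35.08
position: [393.9, -85.6, 228.1]
tool_rot: [3.139, -0.0, -3.072]
ft_force: [0.1, -0.7, -1.2]
gripper_width: 64.9
gripper_force: 0.0
```

```bash
python3 - <<'E'
from up import *
st();c=manip.capture("top");upright(c,504,228);upright(c,625,236)
P=cloud(c);Z=P[...,2];ok=c["range_z"]>0
m=ok&(Z>98)&(Z<118)&(abs(P[...,0]-503)<50)&(abs(P[...,1]-100)<40);r,p=rect(P,m);print("block top",r,np.median(p[:,2]))
m=ok&(Z>48)&(Z<66)&(P[...,0]<437)&(P[...,0]>360)&(abs(P[...,1]-95)<25);print("knob x",np.percentile(P[m][:,0],[1,99]))
c=manip.capture("scene");upright(c,504,228);upright(c,625,236);cv2.imwrite("pics/s10.png",cv2.resize(c["frame"],(784,588)))
E
```

```text
{'time': np.float64(35.08), 'position': array([393.92, -85.63, 228.09]), 'tool_rot': array([ 3.14, -0.  , -3.07]), 'q': array([-0.4 ,  0.08, -0.58,  0.92,  0.  , -0.47]), 'ft_force': array([ 0.1 , -0.71, -1.22]), 'gripper_width': np.float64(64.93), 'gripper_force': np.float64(0.0)}
shade top [504.3 227.3  26.6 187. ] mean [504.3 226.8 183.2] slope [ 0.013 -0.005] foot 395 ((503.4590148925781, 225.49224853515625), (75.98504638671875, 77.71527099609375), 73.64046478271484) [25.4 29.  32. ]
shade top [625.  237.   26.6 187.1] mean [624.8 236.8 183.1] slope [ 0.001 -0.007] foot 434 ((624.1176147460938, 236.55654907226562), (76.47354125976562, 77.86421966552734), 3.6087818145751953) [25.  28.6 32. ]
block top ((501.84307861328125, 101.0316162109375), (62.088966369628906, 39.9015998840332), 3.7958567142486572) 107.11493361798463
knob x [409.12506919 434.5934699 ]
shade top [502.7 229.5  28.6 187.7] mean [503.7 227.  185.1] slope [-0.013  0.021] foot 498 ((503.4013366699219, 227.23336791992188), (77.53695678710938, 77.6910629272461), 74.63941955566406) [25.6 31.  33.4]
shade top [622.1 239.2  28.7 187.7] mean [624.1 236.3 185. ] slope [-0.01   0.036] foot 526 ((625.1668701171875, 237.07379150390625), (75.51353454589844, 79.04114532470703), 3.125088930130005) [20.  30.8 33.3]
```

View pics/s10.png

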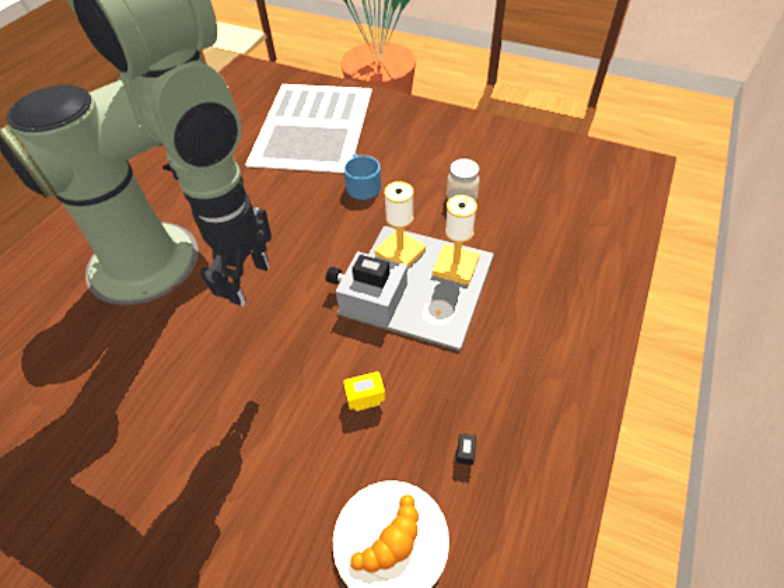

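Everything is in place: the lamps stand at (400,205) and (460,220), the block is home at (371,268), and the knob is back in at (334,275). The mug, jar and plate haven't moved, so I'm handing the job in.

```bash
python3 -c "
from workcell import manip
print(manip.finish_job())"
```

```text
the job is handed in; nothing more can be done
None
```

I handed the job in: both lamps present stand upright on charging places of their own, the power block is fully home, the start knob was pulled to its stop, held and released, and the mug, plate and sugar jar were left where they were; no verdict came back.

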